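# Close a sample cell and run the curing wand round its seam

## Task

Lay the larger of the two steel discs, centred, on the round seat of the sample cell and let go of it without dropping it. Then take the curing wand by its handle and guide its tip slowly (about 2 to 3 cm a second), just clear of the disc's rim and a few millimetres above the ledge, along the seam where the disc meets the seat: begin beside the tall pipe stub, go round the open side away from the stubs, and finish beside the short stub. Lay the wand back on its rest, nozzle down, with the disc still centred, nothing pushed hard, and everything else left where it is.

Things in the scene. Friction and masses are not known exactly. Their poses are not given: they have to be found in the camera images.
- cell: Fixed aluminium block 130 x 130 x 30 mm with a round seat (84 mm diameter, top at 36 mm) in its middle. Two upright pipe stubs on it: tall (14 mm diameter, top at 88 mm) at x +42 y +46 mm, short (20 mm diameter, top at 56 mm) at x +42 y -46 mm. Origin: centre of the underside, on the bench. Its open -x side has no stubs and faces the robot within 0.6 rad.
- seat (a point): Centre of the seat's flat top, 36 mm above the bench; axes as the cell's. The disc belongs here, leaving an even 8 mm ledge all round.
- disc: The larger plain steel disc, 68 mm diameter, 14 mm thick, 0.25 to 0.45 kg, lying flat on the rubber tray, whose top is 8 mm above the bench. Origin: centre of its underside; z up.
- tray: Black rubber tray, a flat slab 200 x 100 x 8 mm without rims, fixed. The two discs lie on it, one towards each end of its long x axis, about 100 mm apart. Origin: centre of its underside.
- wand: White wand: handle x -85 to +55 mm, 22 mm wide (y), 24 mm high (z 0 to 24); a steel nozzle, 6 mm thick, runs on from its front to x +85 mm and bends straight down to 40 mm below the handle. Origin: under the handle at its balance point; x to the nozzle, z up. About 0.15 kg. Starts on its rest, nozzle down and away from the robot.
- tip (a point): Lower end of the wand's nozzle: x +85, z -40 mm in the wand's frame.
- rest: Dark steel rest, fixed: base 130 x 70 x 10 mm, two forks (14 mm along x, 56 mm wide) at x +45 and -45 mm. The handle lies along x on the forks' floors, 52 mm above the bench, between lugs 34 mm apart and 10 mm high; 76 mm free between the forks for fingers. Origin: underside centre. The wand at home has its origin 52 mm above it.
- seam0 (a point): Point 0 of 0 to 7 of the seam path (beside the tall stub), fixed to the cell: 40 mm from the seat's centre, 75 degrees round from the cell's x axis towards y, 5 mm above the seat's top. The wand's tip passes within 9 mm of it.
- seam1 (a point): Point 1 of 0 to 7 of the seam path, fixed to the cell: 40 mm from the seat's centre, 105 degrees round from the cell's x axis towards y, 5 mm above the seat's top. The wand's tip passes within 9 mm of it.
- seam2 (a point): Point 2 of 0 to 7 of the seam path, fixed to the cell: 40 mm from the seat's centre, 135 degrees round from the cell's x axis towards y, 5 mm above the seat's top. The wand's tip passes within 9 mm of it.
- seam3 (a point): Point 3 of 0 to 7 of the seam path, fixed to the cell: 40 mm from the seat's centre, 165 degrees round from the cell's x axis towards y, 5 mm above the seat's top. The wand's tip passes within 9 mm of it.
- seam4 (a point): Point 4 of 0 to 7 of the seam path, fixed to the cell: 40 mm from the seat's centre, 195 degrees round from the cell's x axis towards y, 5 mm above the seat's top. The wand's tip passes within 9 mm of it.
- seam5 (a point): Point 5 of 0 to 7 of the seam path, fixed to the cell: 40 mm from the seat's centre, 225 degrees round from the cell's x axis towards y, 5 mm above the seat's top. The wand's tip passes within 9 mm of it.
- seam6 (a point): Point 6 of 0 to 7 of the seam path, fixed to the cell: 40 mm from the seat's centre, 255 degrees round from the cell's x axis towards y, 5 mm above the seat's top. The wand's tip passes within 9 mm of it.
- seam7 (a point): Point 7 of 0 to 7 of the seam path (beside the short stub), fixed to the cell: 40 mm from the seat's centre, 285 degrees round from the cell's x axis towards y, 5 mm above the seat's top. The wand's tip passes within 9 mm of it.
- smalldisc: Smaller steel disc, 50 mm diameter, 14 mm thick, also on the tray: not wanted, leave it. Origin: centre of its underside.
- dish: White shallow dish, 84 mm across, 16 mm high, between robot and cell: leave it. Origin: underside centre.
- jar: Amber jar, 42 mm diameter, 55 mm high: leave it. Origin: underside centre.
- beaker: Clear beaker, 64 mm diameter, 85 mm high, beyond the cell: leave it. Origin: underside centre.
- bottle: White bottle, 64 mm diameter, 150 mm high, at the left: leave it. Origin: underside centre.
- mouse: Black computer mouse, 105 x 60 x 32 mm, beyond the cell: leave it. Origin: underside centre.
- brush: Brush 170 mm long, lying at the right: leave it.
- canister: Round metal can, 60 mm diameter, 80 mm high, at the far right: leave it. Origin: underside centre.
Mind the look-alikes: they are no part of the job. Several things have the shape of the wand; the one meant has the colours described above. Leave any red look-alike of the disc alone.

How it is judged (in metres and radians):
On the way, in this order (a step that is already met when the one before it is completed fails the run):
1. the larger disc lies centred on the seat (within 5 mm), let go (horizontal distance between disc and seat below 0.005 m and z of disc in the frame of seat between -0.003 and 0.003 m and angle between disc's own z axis and vertical below 0.06 rad and linear speed of disc below 0.02 m/s and contact force between the fingers and disc below 0.1 N), for 0.3 s.
2. the wand's tip passes seam point 0 (75 degrees round): within 9 mm of it for at least a quarter of a second (distance between tip and seam0 below 0.009 m), for 0.25 s.
3. the wand's tip passes seam point 1 (105 degrees round): within 9 mm of it for at least a quarter of a second (distance between tip and seam1 below 0.009 m), for 0.25 s.
4. the wand's tip passes seam point 2 (135 degrees round): within 9 mm of it for at least a quarter of a second (distance between tip and seam2 below 0.009 m), for 0.25 s.
5. the wand's tip passes seam point 3 (165 degrees round): within 9 mm of it for at least a quarter of a second (distance between tip and seam3 below 0.009 m), for 0.25 s.
6. the wand's tip passes seam point 4 (195 degrees round): within 9 mm of it for at least a quarter of a second (distance between tip and seam4 below 0.009 m), for 0.25 s.
7. the wand's tip passes seam point 5 (225 degrees round): within 9 mm of it for at least a quarter of a second (distance between tip and seam5 below 0.009 m), for 0.25 s.
8. the wand's tip passes seam point 6 (255 degrees round): within 9 mm of it for at least a quarter of a second (distance between tip and seam6 below 0.009 m), for 0.25 s.
9. the wand's tip passes seam point 7 (285 degrees round): within 9 mm of it for at least a quarter of a second (distance between tip and seam7 below 0.009 m), for 0.25 s.
At the end, for the whole second after the job is handed in: The larger disc lies flat on the seat, its centre within 5 mm of the seat's centre (height within 3 mm), and the wand lies released on the forks of its rest: origin within 20 mm of the rest's centre, 47 to 57 mm high, along the rest within 0.2 rad, nozzle down (tilt below 0.08 rad); both still (all of step 1 and horizontal distance between wand and rest below 0.02 m and z of wand in the frame of rest between 0.047 and 0.057 m and angle between wand's own z axis and vertical below 0.08 rad and angle between the x axis of wand and the x axis of rest, either way round below 0.2 rad and linear speed of wand below 0.02 m/s and contact force between the fingers and wand below 0.1 N); the robot touches nothing.
It fails at once if a bystander (small disc, dish, jar, beaker, bottle, mouse, brush, can) is moved more than 30 mm (distance of any of smalldisc, dish, jar, beaker, bottle, mouse, brush, canister from where it was at the start of the episode above 0.03 m).
It fails at once if the disc is let fall over the cell (free and faster than 0.4 m/s) (horizontal distance between disc and seat below 0.08 m and contact force between the fingers and disc below 0.1 N and linear speed of disc above 0.4 m/s).
It fails at once if the wand pushes on the disc with more than 8 N (contact force between wand and disc above 8 N).
It fails at once if the wand pushes on the cell with more than 15 N (contact force between wand and cell above 15 N).
It fails at once if the arm or fingers push on the cell with more than 25 N (contact force between any of the arm, the fingers and cell above 25 N).
It also fails if it takes over 72 s, if anything falls off the work surface, if the arm or the gripper's body presses on something with over 40 N, if the wrist force passes 120 N, or if a joint passes its speed limit or range.

## Robot

A 6-joint arm with a two-finger parallel gripper is mounted at the origin on the work surface. World frame = base frame: x ahead of the robot, y to its left, z up, the work surface at z = 0. Lengths are in mm, angles in rad, forces in N, time in s.
With the tool pointing down it reaches from about 300 to 875 mm from the base axis. Payload 4.2 kg.
Tool frame: the origin (TCP) lies at the very end of the fingers, on their centre line; the grasp point (between the pads) lies 19 mm behind it (ctrl.pinch_z is the distance from the TCP to the grasp point, in mm); z points along the fingers, x is the direction in which the jaws open and shut, and the axes are right-handed (so a half turn about z gives the same grasp; the last joint's range is limited). The gripper opens to 85 mm and grips with 20 to 120 N. Pads are 22 mm wide; open, the fingers measure 114 mm over their backs; the gripper's body (76 mm by 85 mm) begins 54 mm behind the grasp point. The pads swing forward as they close: fully open they stand 13 mm farther back than shut.
Start: joints at [1.08, 0.32, 1.565, -0, 1.257, -0.02], TCP at [260.824, 512.457, 231.338] pointing down, gripper open.
Joint ranges: [-3.11, 3.11], [-0.84, 2.01], [0.21, 2.61], [-1.34, 4.49], [0.05, 2.63], [-2.56, 2.56]. Speed limits (rad/s): [2.57, 2.57, 3.14, 3.14, 3.14, 3.14].

## Interface

Orientations are given as a 3x3 rotation matrix whose columns are the frame's x, y, z axes.
In Python, from workcell import status, cams, workorder, ctrl gives the robot as it stands.
- The arm moves only by the shell command python3 -m crank 'ROWS' [FORCE]. ROWS is JSON, a list of rows, each an object with "twist": the turn, a rotation vector about the world's x, y, z in degrees, a list of three; "offset": the shift along the world's x, y, z in mm, a list of three; "fingers": the opening, from 0 (shut) to 1 (fully open). In form: [{"twist": [ax, ay, az], "offset": [dx, dy, dz], "fingers": fingers}, ...]. A call has 1 to 12 rows; each row is the pose to reach, as a shift and turn from the pose commanded when the call began; what a row does not reach only later rows make up. A row lasts 1/12 s, in which the tool goes at most 41.7 mm and 7.16 degrees, less where a joint would pass 70% of its speed; a pose out of reach is approached as far as the arm can. A call with a gripper value outside its range is refused whole. The fingers move at their own pace and stop on an object; FORCE is the grip in N (left out, the last holds). Time passes only in rows, so rows that repeat a pose let the fingers close. It gives the time, the measured TCP pose, the force and the opening at its end, in the units of the state.
- status.read_state(): the state, without advancing time (a new reading comes with each control period).
- cams.get_image(name): name is "side" or "top" or "wrist"; returns the picture (400x640x3 uint8, blue, green, red); there is no depth.
- cams.camera_info(name): a dict with "K" (3x3 intrinsics, pixels), "distortion" ([k1, k2, p1, p2, k3] as OpenCV has them; the pictures are not rectified), "R" (3x3) and "t" (3): a world point X has camera coordinates R X + t; the wrist camera has in their place "T_tool_cam" (4x4, takes a point from camera to tool coordinates, whose origin is the TCP and whose axes are the tool frame's). Camera axes: x right, y down, z forward; pixel columns grow to the right and rows downward; lengths in mm; the calibration is good to about 2 mm. A picture is of the moment at which its call begins: read the wrist's pose just before it. camera_info takes no time and is no camera call.
- workorder.sign_off(): hands the job in, once; it reports no verdict.
The state is a dict: "time": time; "joint_positions": joint angles; "qvel": joint speeds; "tau": joint torques, N m; "position": TCP position; "tool_rot": TCP orientation; "wrist_force": force on the tool from outside, world axes, zero at the start; "moment": the same for the moment, N m; "finger_gap": finger opening in mm.
Only numpy, scipy, OpenCV 4.12 (cv2) and the standard library are available. Lean on these libraries where they do the work, as an engineer would, in place of code of your own. Each camera call takes 0.05 s, during which the arm holds its last target. There are 200 camera calls.

## Working session

There is one attempt and no reset: what is moved stays moved. The work goes in short steps, Python scripts to look and compute and a shell command to move; the robot and the scene stay as the last step left them, time stands still between calls to the robot, and variables do not carry over. Pictures are saved under pics/ and viewed, about 8 in all and at most 12, crops included, and the job is handed in when it is done.

```bash
mkdir -p pics; ls
python3 - <<'E'
from workcell import status,cams
import cv2
s=status.read_state();print(s['time'],s['position'],s['finger_gap'])
for n in('top','side','wrist'):
    im=cams.get_image(n);cv2.imwrite(f'pics/{n}0.png',im)
    print(n,cams.camera_info(n))
E
```

```text
pics
0.0 [260.57914968 512.02578727 230.47197263] 85.49828801581724
top {'K': array([[415.24633618,   0.        , 318.60298816],
       [  0.        , 415.24633618, 203.38862039],
       [  0.        ,   0.        ,   1.        ]]), 'distortion': array([-0.05090973,  0.        ,  0.        ,  0.        ,  0.        ]), 'R': array([[ 0.01313376, -0.99964032,  0.0233823 ],
       [-0.9947155 , -0.01544325, -0.10150161],
       [ 0.1018262 , -0.02192564, -0.99456055]]), 't': array([ -15.38646054,  530.56152481, 1241.36234308])}
side {'K': array([[414.99257447,   0.        , 312.66894786],
       [  0.        , 414.99257447, 195.38620585],
       [  0.        ,   0.        ,   1.        ]]), 'distortion': array([0.02036926, 0.        , 0.        , 0.        , 0.        ]), 'R': array([[ 0.96113393, -0.27551193, -0.01774132],
       [-0.16393887, -0.5178404 , -0.83962216],
       [ 0.22213875,  0.80989783, -0.54288109]]), 't': array([-502.08987916,  152.34630702, 1129.50533049])}
wrist {'K': array([[325.05172419,   0.        , 319.27944463],
       [  0.        , 325.05172419, 197.01238166],
       [  0.        ,   0.        ,   1.        ]]), 'distortion': array([-0.01454332,  0.        ,  0.        ,  0.        ,  0.        ]), 'T_tool_cam': array([[ 9.99999587e-01,  8.13506247e-04,  4.04927380e-04,
         2.06312718e-01],
       [-8.94648383e-04,  9.59468501e-01,  2.81814468e-01,
        -7.19465128e+01],
       [-1.59257236e-04, -2.81814714e-01,  9.59468833e-01,
        -1.42487828e+02],
       [ 0.00000000e+00,  0.00000000e+00,  0.00000000e+00,
         1.00000000e+00]])}
```

View pics/top0.png

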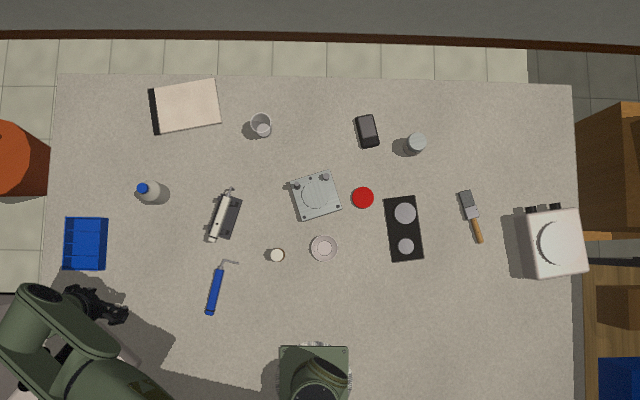

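View pics/side0.png

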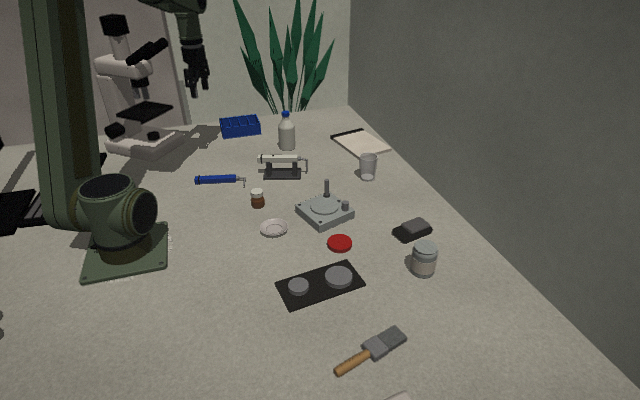

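The top view shows these candidates:
- **Discs:** grey at (405,213) is the larger, grey at (406,246) is smaller, and the red one at (362,197) is a look-alike. I want the larger grey disc.
- **Wands:** the white one on its dark rest at (222,214) fits the description. The blue one at (215,290) doesn't.
- **Cell:** at (315,194), with its stubs on the far side.

I'll confirm these in an enlarged crop and measure.

```bash
cat > h.py <<'E'
import numpy as np,cv2
from workcell import status,cams
def ray(n,uv,st=None):
    c=cams.camera_info(n);p=cv2.undistortPoints(np.array(uv,float).reshape(-1,1,2),c['K'],c['distortion']).reshape(-1,2)
    d=np.c_[p,np.ones(len(p))]
    if n=='wrist':
        T=c['T_tool_cam'];R=np.array(st['tool_rot'])
        return np.array(st['position'])+R@T[:3,3],d@(R@T[:3,:3]).T
    return -c['R'].T@c['t'],d@c['R']
def plane(n,uv,z,st=None):
    o,d=ray(n,uv,st);return o+d*((z-o[2])/d[:,2])[:,None]
def proj(n,X,st=None):
    c=cams.camera_info(n);X=np.array(X,float).reshape(-1,3)
    if n=='wrist':
        T=c['T_tool_cam'];R=np.array(st['tool_rot']);Y=((X-st['position'])@R-T[:3,3])@T[:3,:3]
    else: Y=X@c['R'].T+c['t']
    return cv2.projectPoints(Y,np.zeros(3),np.zeros(3),c['K'],c['distortion'])[0].reshape(-1,2)
E
python3 - <<'E'
from h import *
im=cv2.imread('pics/top0.png')
cv2.imwrite('pics/crop1.png',cv2.resize(im[165:270,195:430],None,fx=3.4,fy=3.4,interpolation=cv2.INTER_CUBIC))
hsv=cv2.cvtColor(im,cv2.COLOR_BGR2HSV)
def cont(mask,box,amin=40):
    x0,y0,x1,y1=box;m=np.zeros_like(mask);m[y0:y1,x0:x1]=mask[y0:y1,x0:x1]
    for c in cv2.findContours(m,cv2.RETR_CCOMP,cv2.CHAIN_APPROX_NONE)[0]:
        if cv2.contourArea(c)>amin:
            r=cv2.minAreaRect(c);yield cv2.contourArea(c),np.round(r[0],1),np.round(r[1],1),round(r[2],1),cv2.boxPoints(r)
g=hsv[...,2]
print('tray')
for a,c,w,t,b in cont((g<60).astype(np.uint8),(375,185,435,270)):
    print(a,c,w,t,plane('top',b,8).round(1).tolist(),plane('top',[c],8).round(1))
print('discs')
for a,c,w,t,b in cont((g>85).astype(np.uint8),(390,200,420,258)):
    print(a,c,w,t,plane('top',[c],22).round(1))
sat=hsv[...,1]
print('px',im[194,315],im[180,280],im[213,405],im[215,220],im[205,200])
E
```

```text
tray
1910.0 [402.9 228.2] [63.7 31.7] 81.7 [[549.7, -208.0, 8.0], [565.7, -306.9, 8.0], [369.9, -333.8, 8.0], [355.0, -236.1, 8.0]] [[ 459.3 -271.     8. ]]
242.5 [405.8 245.8] [17.7 17. ] 45.0 [[405.5, -241.3, 8.0], [443.0, -279.0, 8.0], [404.8, -317.8, 8.0], [367.5, -280.1, 8.0]] [[ 405.  -279.7    8. ]]
421.5 [404.8 212.8] [23.3 22.6] 45.0 [[507.6, -226.1, 8.0], [558.5, -276.7, 8.0], [507.5, -328.3, 8.0], [456.9, -277.5, 8.0]] [[ 507.4 -277.3    8. ]]
discs
185.5 [405.5 246. ] [16. 15.] 90.0 [[ 404.4 -275.5   22. ]]
333.0 [405.  212.5] [20. 21.] 0.0 [[ 507.2 -274.6   22. ]]
px [154 161 160] [143 160 164] [147 145 150] [176 192 198] [141 155 160]
```

View pics/crop1.png

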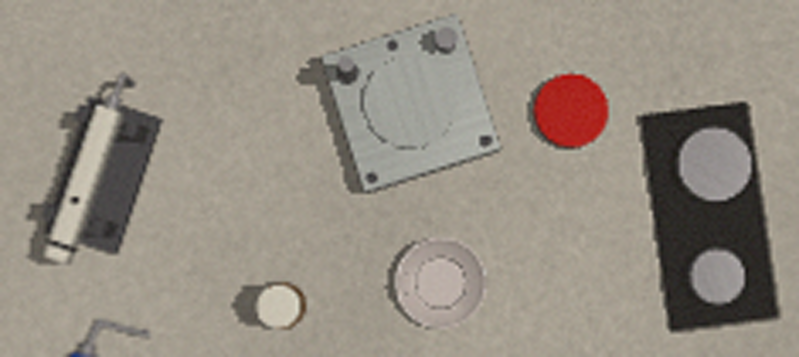

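The crop confirms all three. The white wand lies on its rest (nozzle tip near crop (127,80)). The cell's tall stub is at (346,68) and its short one at (444,40). The large grey disc is at (714,163), and the red one at (570,110) is left alone. Next I'll work out rough poses and then look from close by.

Run:
```python
from h import *
f=lambda *p:[(195+(a+.5)/3.4-.5,165+(b+.5)/3.4-.5) for a,b in p]
c=plane('top',f((322,62),(458,15),(500,150),(365,190)),30);print('cell corners',c.round(0).tolist(),c.mean(0))
print('seat',plane('top',f((407,103)),36),'stubs',plane('top',f((346,64)),88),plane('top',f((445,38)),56))
w=plane('top',f((108,106),(60,250)),76);print('wand front/back',w.round(0).tolist(), np.degrees(np.arctan2(*(w[0]-w[1])[[1,0]])))
for n,p,z in(('dish',(440,283),16),('jar',(280,305),55),('tray',(708,217),8),('red',(571,111),14)):print(n,plane('top',f(p),z).round(0))
s=status.read_state();print(s['position'],np.round(s['tool_rot'],3).tolist(),s['wrist_force'])
```

```text
cell corners [[592.0, 83.0, 30.0], [637.0, -39.0, 30.0], [515.0, -78.0, 30.0], [477.0, 42.0, 30.0]] [555.42551099   1.69558343  30.        ]
seat [[555.42870921   5.66903254  36.        ]] stubs [[581.93319043  59.11241587  88.        ]] [[611.42307665 -26.88698777  56.        ]]
wand front/back [[544.0, 264.0, 76.0], [419.0, 301.0, 76.0]] -16.429929209282392
dish [[396. -26.  16.]]
jar [[375. 113.  55.]]
tray [[ 458. -271.    8.]]
red [[ 553. -144.   14.]]
[260.66261023 512.14087201 230.66848625] [[0.454, 0.891, -0.001], [0.891, -0.454, -0.001], [-0.001, 0.0, -1.0]] [-0.09958825  0.69969503  0.50399916]
```

```bash
python3 -m crank '[{"twist":[0,0,5],"offset":[40,-40,0],"fingers":1},{"twist":[0,0,10],"offset":[75,-70,0],"fingers":1},{"twist":[0,0,10],"offset":[105,-100,0],"fingers":1},{"twist":[0,0,10],"offset":[135,-130,0],"fingers":1},{"twist":[0,0,10],"offset":[165,-160,0],"fingers":1},{"twist":[0,0,10],"offset":[190,-190,0],"fingers":1},{"twist":[0,0,10],"offset":[215,-220,0],"fingers":1},{"twist":[0,0,10],"offset":[220,-230,0],"fingers":1},{"twist":[0,0,10],"offset":[220,-230,0],"fingers":1},{"twist":[0,0,10],"offset":[220,-230,0],"fingers":1},{"twist":[0,0,10],"offset":[220,-230,0],"fingers":1}]' 40
python3 - <<'E'
from h import *
import pickle
s=status.read_state();im=cams.get_image('wrist');cv2.imwrite('pics/w1.png',im);pickle.dump(s,open('w1.pkl','wb'))
print(s['time'],s['position'],s['qvel'],s['wrist_force'])
E
```

```text
time: 1.07
position: [480.5, 282.7, 231.1]
tool_rot: [[0.292, 0.956, -0.001], [0.956, -0.292, 0.0], [-0.0, -0.001, -1.0]]
wrist_force: [0.1, 0.2, 0.9]
finger_gap: 85.3
1.0667 [480.45252226 282.66090209 231.074689  ] [ 0.02551844 -0.00217504  0.00058001 -0.00202115 -0.00134273 -0.00030958] [0.07623415 0.15531596 0.91841842]
```

View pics/w1.png

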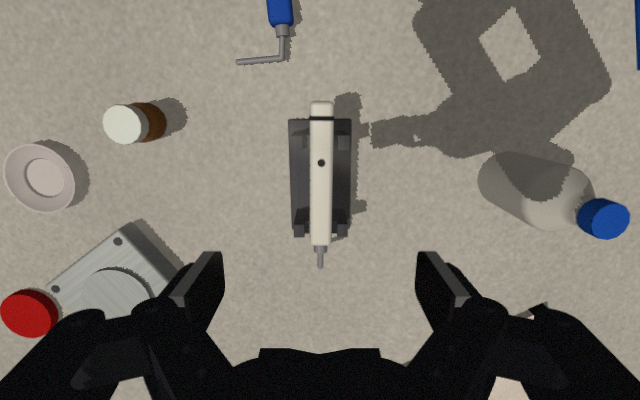

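The wrist view shows the white wand along the image column at about u=320: back (320,101), front (320,246), nozzle (320,265). It lies on its dark rest with the nozzle away from the robot. I'll measure it, then go to the cell.

```bash
python3 - <<'E'
from h import *
import pickle
s=pickle.load(open('w1.pkl','rb'));im=cv2.imread('pics/w1.png');g=cv2.cvtColor(im,cv2.COLOR_BGR2HSV)
m=np.zeros(im.shape[:2],np.uint8);m[90:260,280:360]=(g[90:260,280:360,2]>185)
m=cv2.morphologyEx(m,cv2.MORPH_CLOSE,np.ones((9,3)))
c=max(cv2.findContours(m,0,1)[0],key=cv2.contourArea);p=cv2.boxPoints(cv2.minAreaRect(c));print(p.round(0).tolist())
P=plane('wrist',p,76,s);print(P.round(1).tolist(),P.mean(0))
d=P[np.argsort(p[:,1])];b=d[:2].mean(0);f=d[2:].mean(0);u=(f-b)/np.linalg.norm(f-b);yaw=np.degrees(np.arctan2(u[1],u[0]))
print('len',np.linalg.norm(f-b),'yaw',yaw,'origin',(b+f)/2+15*u,)
# rest base dark
m=np.zeros(im.shape[:2],np.uint8);m[110:245,280:355]=(g[110:245,280:355,2]<95)
c=max(cv2.findContours(m,0,1)[0],key=cv2.contourArea);pass
R=plane('wrist',[(289,120),(351,120)],10,s);print('rest far edge',R.round(1))
print('tip px pred',proj('wrist',[(b+f)/2+100*u-[0,0,64]],s))
E
python3 -m crank '[{"twist":[0,0,-6],"offset":[10,-40,0],"fingers":1},{"twist":[0,0,-13],"offset":[20,-80,0],"fingers":1},{"twist":[0,0,-20],"offset":[35,-120,0],"fingers":1},{"twist":[0,0,-27],"offset":[50,-160,0],"fingers":1},{"twist":[0,0,-34],"offset":[65,-200,0],"fingers":1},{"twist":[0,0,-41],"offset":[75,-240,0],"fingers":1},{"twist":[0,0,-48],"offset":[75,-260,0],"fingers":1},{"twist":[0,0,-54],"offset":[75,-260,0],"fingers":1},{"twist":[0,0,-54],"offset":[75,-260,0],"fingers":1},{"twist":[0,0,-54],"offset":[75,-260,0],"fingers":1},{"twist":[0,0,-54],"offset":[75,-260,0],"fingers":1}]'
python3 - <<'E'
from h import *
import pickle
s=status.read_state();im=cams.get_image('wrist');cv2.imwrite('pics/w2.png',im);pickle.dump(s,open('w2.pkl','wb'))
print(s['time'],s['position'],s['qvel'],s['wrist_force'])
E
```

```text
[[311.0, 104.0], [330.0, 104.0], [330.0, 244.0], [311.0, 244.0]]
[[411.4, 296.4, 76.0], [416.3, 312.5, 76.0], [545.0, 274.5, 76.0], [539.5, 256.4, 76.0]] [478.06867473 284.96710265  76.        ]
len 134.2031528943172 yaw -16.88291734765338 origin [492.42217794 280.61084903  76.        ]
rest far edge [[420.4 266.8  10. ]
 [440.1 331.5  10. ]]
tip px pred [[320.30527528 246.77728341]]
time: 2.03
position: [555.6, 23.9, 231.4]
tool_rot: [[0.944, 0.33, 0.0], [0.33, -0.944, 0.0], [0.0, -0.0, -1.0]]
wrist_force: [-0.5, 0.3, 1.6]
finger_gap: 85.8
2.0333 [555.64872423  23.94348218 231.35821195] [ 0.0013554   0.00020397 -0.00054422 -0.00275077  0.00151012  0.00703335] [-0.51883538  0.31579431  1.62970043]
```

View pics/w2.png

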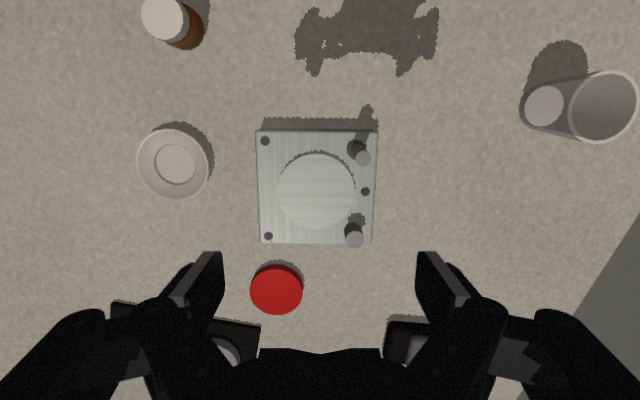

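The wrist view of the cell shows its top face corners near (257,130), (378,131), (372,244) and (261,243). The seat is centred near (317,190), and the stub tops are at (363,158) and (355,240). I'll fit these.

```bash
python3 - <<'E'
from h import *
import pickle
s=pickle.load(open('w2.pkl','rb'));im=cv2.imread('pics/w2.png');g=cv2.cvtColor(im,cv2.COLOR_BGR2HSV)
m=np.zeros(im.shape[:2],np.uint8);B=(slice(110,260),slice(245,395))
m[B]=((g[B][...,1]<22)&(g[B][...,2]>110));m=cv2.morphologyEx(m,cv2.MORPH_CLOSE,np.ones((15,15)));m=cv2.morphologyEx(m,cv2.MORPH_OPEN,np.ones((9,9)))
c=max(cv2.findContours(m,0,1)[0],key=cv2.contourArea)[:,0,:].astype(float)
P=plane('wrist',c,30,s)[:,:2].astype(np.float32)
r=cv2.minAreaRect(P);print('rect',r)
# seat circle: edge points projected on z=36
gr=cv2.GaussianBlur(cv2.cvtColor(im,6).astype(np.float32),(0,0),1)
th=np.radians(19.3)
for it in range(2):
  c0=np.array([555.4,3.]) if it==0 else cen
  pts=[]
  for a in np.radians(np.arange(0,360,4)):
    rr=np.arange(36,48,.4);X=np.c_[c0[0]+rr*np.cos(a),c0[1]+rr*np.sin(a),36+0*rr]
    uv=proj('wrist',X,s).astype(np.float32);v=cv2.remap(gr,uv[:,0],uv[:,1],1).ravel()
    k=np.argmax(abs(np.gradient(v)));
    if abs(np.gradient(v))[k]>1.5: pts.append(X[k,:2])
  pts=np.array(pts)
  for _ in range(6):
    A=np.c_[2*pts,np.ones(len(pts))];q=np.linalg.lstsq(A,(pts**2).sum(1),rcond=None)[0];cen=q[:2];R=np.sqrt(q[2]+cen@cen)
    e=abs(np.linalg.norm(pts-cen,axis=1)-R);pts=pts[e<max(1,2*np.median(e))]
  print('seat fit',cen,R,len(pts))
print('stubs',plane('wrist',[(363,158)],88,s),plane('wrist',[(355,240.5)],56,s))
print('corners',plane('wrist',[(257,130),(378,131),(372,244),(261,243)],30,s).round(1).tolist())
E
python3 -m crank '[{"twist":[0,0,-2],"offset":[-5,-40,0],"fingers":1},{"twist":[0,0,-4],"offset":[-10,-80,0],"fingers":1},{"twist":[0,0,-6],"offset":[-15,-120,0],"fingers":1},{"twist":[0,0,-8],"offset":[-20,-160,0],"fingers":1},{"twist":[0,0,-10],"offset":[-30,-200,-10],"fingers":1},{"twist":[0,0,-11],"offset":[-40,-235,-25],"fingers":1},{"twist":[0,0,-11],"offset":[-48,-260,-45],"fingers":1},{"twist":[0,0,-11],"offset":[-48,-260,-60],"fingers":1},{"twist":[0,0,-11],"offset":[-48,-260,-60],"fingers":1},{"twist":[0,0,-11],"offset":[-48,-260,-60],"fingers":1},{"twist":[0,0,-11],"offset":[-48,-260,-60],"fingers":1}]'
python3 - <<'E'
from h import *
import pickle
s=status.read_state();im=cams.get_image('wrist');cv2.imwrite('pics/w3.png',im);pickle.dump(s,open('w3.pkl','wb'))
print(s['time'],s['position'],s['qvel'],s['wrist_force'])
E
```

```text
rect ((559.3018188476562, 1.452850341796875), (129.13868713378906, 129.54537963867188), 18.464778900146484)
seat fit [559.24223249   2.57435764] 41.4297596392165 40
seat fit [5.60398985e+02 5.42362058e-01] 43.47561528921092 29
stubs [[584.266038    59.55549173  88.        ]] [[614.45520227 -28.92333177  56.        ]]
corners [[480.1, 43.9, 30.0], [599.3, 84.6, 30.0], [641.3, -36.4, 30.0], [520.3, -77.5, 30.0]]
time: 3.0
position: [508.9, -236.6, 172.3]
tool_rot: [[0.99, 0.142, 0.002], [0.142, -0.99, -0.0], [0.002, 0.001, -1.0]]
wrist_force: [0.2, -0.5, 0.9]
finger_gap: 86.0
3.0 [ 508.87383596 -236.6233078   172.32930433] [ 0.00552887 -0.01097105 -0.00987999 -0.00300031 -0.00251548  0.00116096] [ 0.23123009 -0.49838545  0.87206104]
```

View pics/w3.png

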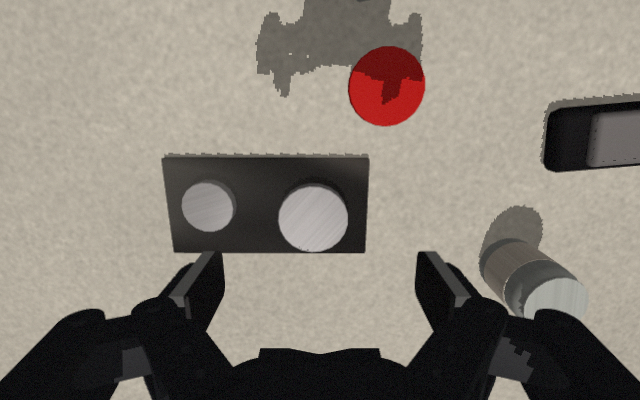

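The view shows the large disc's top at (313,218), the small disc at (208,206), and the red look-alike at (387,86).

```bash
cat >> h.py <<'E'
def circ(im,z,box,st,vmin=90,n='wrist'):
    v=cv2.cvtColor(im,cv2.COLOR_BGR2HSV)[...,2];x0,y0,x1,y1=box;m=np.zeros(v.shape,np.uint8);m[y0:y1,x0:x1]=v[y0:y1,x0:x1]>vmin
    m=cv2.morphologyEx(m,cv2.MORPH_OPEN,np.ones((5,5)))
    c=max(cv2.findContours(m,0,1)[0],key=cv2.contourArea)[:,0,:]
    return cv2.minEnclosingCircle(plane(n,c,z,st)[:,:2].astype(np.float32)),cv2.fitEllipse(plane(n,c,z,st)[:,:2].astype(np.float32))
E
python3 - <<'E'
from h import *
import pickle
s=pickle.load(open('w3.pkl','rb'));im=cv2.imread('pics/w3.png')
for v in(90,110,130):print(circ(im,22,(268,172,362,251),s,v))
print(circ(im,22,(175,172,245,245),s,120))
t=cv2.imread('pics/top0.png');print('top',circ(t,22,(392,200,420,226),None,100,'top'))
P=plane('wrist',[(162,156),(369,156),(365,252),(174,251)],8,s);print('tray',P.round(1).tolist(),P.mean(0))
E
```

```text
(((508.2444152832031, -274.0133056640625), 33.78959655761719), ((508.0611572265625, -273.72821044921875), (65.94428253173828, 66.24948120117188), 122.58283233642578))
(((508.0952453613281, -273.99072265625), 33.451271057128906), ((508.19677734375, -273.8139953613281), (65.38787078857422, 65.76161193847656), 107.27587127685547))
(((508.1783142089844, -274.1336975097656), 33.24273681640625), ((508.1547546386719, -273.9251708984375), (64.91712188720703, 65.46427154541016), 110.75019836425781))
(((407.0230712890625, -275.8647155761719), 24.20569610595703), ((407.06170654296875, -275.7960205078125), (46.90486526489258, 47.640419006347656), 77.70466613769531))
top (((505.8108215332031, -274.35626220703125), 32.9321403503418), ((505.9393615722656, -274.41241455078125), (62.86842346191406, 63.958412170410156), 146.365966796875))
tray [[357.8, -235.6, 8.0], [552.6, -207.7, 8.0], [567.1, -306.7, 8.0], [370.9, -333.8, 8.0]] [ 462.12246488 -270.95098704    8.        ]
```

```bash
python3 - <<'E'
from h import *
import pickle
s=pickle.load(open('w3.pkl','rb'));R=np.array(s['tool_rot'])
for z in(0,-6,-13,-25):print(z,[proj('wrist',[s['position']+R@[x,y,z]],s).round(0)[0].tolist() for x in(-43,43) for y in(-11,11)])
E
python3 -m crank '[{"twist":[0,0,0],"offset":[0,-37,-30],"fingers":1},{"twist":[0,0,0],"offset":[0,-37,-60],"fingers":1},{"twist":[0,0,0],"offset":[0,-37,-90],"fingers":1},{"twist":[0,0,0],"offset":[0,-37,-115],"fingers":0.9},{"twist":[0,0,0],"offset":[0,-37,-130],"fingers":0.9},{"twist":[0,0,0],"offset":[0,-37,-130],"fingers":0.9},{"twist":[0,0,0],"offset":[0,-37,-130],"fingers":0.9}]'
python3 - <<'E'
from h import *
im=cams.get_image('wrist');im2=cams.get_image('side');print(status.read_state()['finger_gap'],status.read_state()['position'])
cv2.imwrite('pics/g1.png',np.vstack([cv2.resize(im[100:360],(640,260)),cv2.resize(im2[210:310,230:430],(640,320),interpolation=2)]))
E
```

```text
0 [[229.0, 236.0], [232.0, 277.0], [410.0, 236.0], [407.0, 277.0]]
-6 [[225.0, 241.0], [229.0, 283.0], [414.0, 241.0], [410.0, 284.0]]
-13 [[221.0, 247.0], [225.0, 292.0], [418.0, 248.0], [414.0, 292.0]]
-25 [[212.0, 260.0], [217.0, 308.0], [427.0, 261.0], [422.0, 308.0]]
time: 3.63
position: [508.7, -274.0, 41.9]
tool_rot: [[0.99, 0.141, 0.001], [0.141, -0.99, -0.0], [0.001, 0.0, -1.0]]
wrist_force: [1.6, -0.1, 0.2]
finger_gap: 77.0
76.84607709697332 [ 509.47307328 -274.75897735   43.26436155]
```

View pics/g1.png

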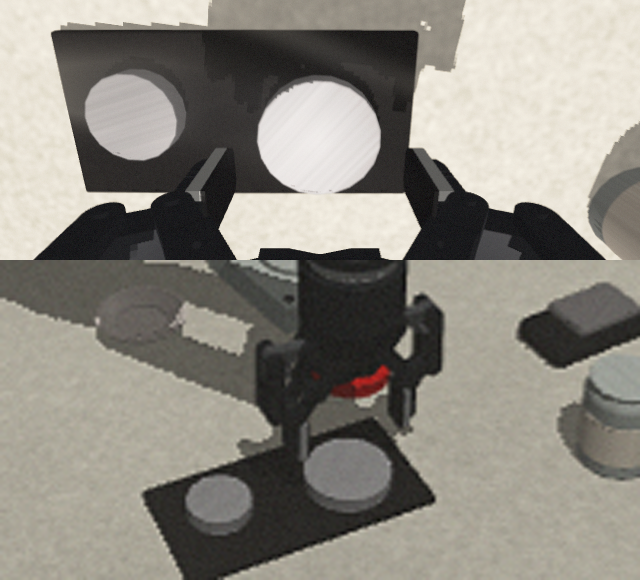

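The disc is centred between the fingers, with fingertips still about 10 mm behind the TCP at this opening. The side view shows nothing in the way. I'll re-measure from this picture, then descend and grip.

```bash
python3 - <<'E'
from h import *
s=status.read_state();im=cams.get_image('wrist');print(s['position']);print(circ(im,22,(252,170,390,291),s,130))
E
python3 -m crank '[{"twist":[0,0,0],"offset":[0,0,-12],"fingers":0.9},{"twist":[0,0,0],"offset":[0,0,-24],"fingers":0.9},{"twist":[0,0,0],"offset":[0,0,-34],"fingers":0.9},{"twist":[0,0,0],"offset":[0,0,-38],"fingers":0.9},{"twist":[0,0,0],"offset":[0,0,-38],"fingers":0.9},{"twist":[0,0,0],"offset":[0,0,-38],"fingers":0.9}]'
```

```text
[ 509.47307328 -274.75897735   43.26436155]
(((508.0591735839844, -274.2532958984375), 33.8044548034668), ((508.0780944824219, -274.04229736328125), (65.85247802734375, 66.32520294189453), 146.01165771484375))
time: 4.28
position: [508.1, -274.7, 3.8]
tool_rot: [[0.99, 0.14, 0.001], [0.14, -0.99, -0.0], [0.001, 0.0, -1.0]]
wrist_force: [0.5, 1.2, 0.9]
finger_gap: 76.9
```

```bash
python3 -m crank '[{"twist":[0,0,0],"offset":[0,0,0],"fingers":0.75},{"twist":[0,0,0],"offset":[0,0,0],"fingers":0.7},{"twist":[0,0,0],"offset":[0,0,0],"fingers":0.6},{"twist":[0,0,0],"offset":[0,0,0],"fingers":0.5},{"twist":[0,0,0],"offset":[0,0,0],"fingers":0.5},{"twist":[0,0,0],"offset":[0,0,0],"fingers":0.5},{"twist":[0,0,0],"offset":[0,0,0],"fingers":0.5}]' 45
python3 -m crank '[{"twist":[0,0,0],"offset":[0,0,5],"fingers":0.5},{"twist":[0,0,0],"offset":[0,0,15],"fingers":0.5},{"twist":[0,0,0],"offset":[0,0,30],"fingers":0.5},{"twist":[0,0,0],"offset":[0,0,50],"fingers":0.5},{"twist":[0,0,0],"offset":[0,0,70],"fingers":0.5},{"twist":[0,0,0],"offset":[0,0,90],"fingers":0.5},{"twist":[0,0,0],"offset":[0,0,110],"fingers":0.5},{"twist":[0,0,0],"offset":[0,0,117],"fingers":0.5},{"twist":[0,0,0],"offset":[0,0,117],"fingers":0.5},{"twist":[0,0,0],"offset":[0,0,117],"fingers":0.5}]'
python3 - <<'E'
from h import *
im=cams.get_image('wrist');im2=cams.get_image('side');s=status.read_state();print(s['time'],s['finger_gap'],s['position'],s['wrist_force'])
cv2.imwrite('pics/h1.png',im)
cv2.imwrite('pics/g2.png',np.vstack([cv2.resize(im[100:360],(640,260)),cv2.resize(im2[160:260,230:430],(640,320),interpolation=2)]))
E
```

```text
time: 4.87
position: [508.3, -274.9, 4.6]
tool_rot: [[0.99, 0.14, 0.001], [0.14, -0.99, -0.001], [0.001, 0.001, -1.0]]
wrist_force: [-0.6, 0.2, 5.3]
finger_gap: 65.9
time: 5.7
position: [507.4, -274.3, 120.0]
tool_rot: [[0.99, 0.14, -0.0], [0.14, -0.99, 0.0], [-0.0, -0.0, -1.0]]
wrist_force: [-0.2, 0.2, -3.5]
finger_gap: 65.7
5.8 66.0729682543822 [ 506.83768934 -273.98341013  118.85908525] [-0.49388442 -0.02026888 -3.66294072]
```

View pics/g2.png

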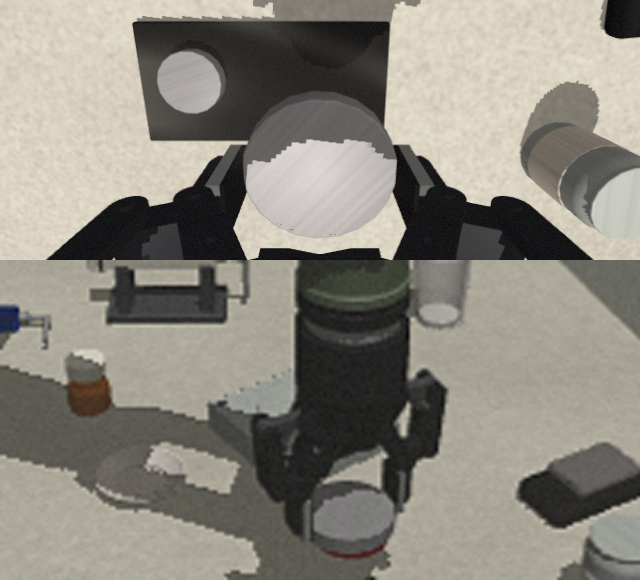

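The disc is held level and centred between the fingers, with the red one left on the bench. Now I'll carry it above the seat.

```bash
python3 -m crank '[{"twist":[0,0,1],"offset":[2,10,0],"fingers":0.5},{"twist":[0,0,2],"offset":[7,35,0],"fingers":0.5},{"twist":[0,0,3],"offset":[12,65,0],"fingers":0.5},{"twist":[0,0,4],"offset":[18,100,0],"fingers":0.5},{"twist":[0,0,6],"offset":[25,135,0],"fingers":0.5},{"twist":[0,0,8],"offset":[32,170,0],"fingers":0.5},{"twist":[0,0,9],"offset":[38,205,0],"fingers":0.5},{"twist":[0,0,10],"offset":[44,235,0],"fingers":0.5},{"twist":[0,0,10.6],"offset":[48,260,0],"fingers":0.5},{"twist":[0,0,10.6],"offset":[51,272,0],"fingers":0.5},{"twist":[0,0,10.6],"offset":[51.6,276.3,0],"fingers":0.5},{"twist":[0,0,10.6],"offset":[51.6,276.3,0],"fingers":0.5}]'
python3 -m crank '[{"twist":[0,0,0],"offset":[0,0,-10],"fingers":0.5},{"twist":[0,0,0],"offset":[0,0,-25],"fingers":0.5},{"twist":[0,0,0],"offset":[0,0,-40],"fingers":0.5},{"twist":[0,0,0],"offset":[0,0,-55],"fingers":0.5},{"twist":[0,0,0],"offset":[0,0,-65],"fingers":0.5},{"twist":[0,0,0],"offset":[0,0,-70],"fingers":0.5},{"twist":[0,0,0],"offset":[0,0,-70],"fingers":0.5},{"twist":[0,0,0],"offset":[0,0,-70],"fingers":0.5}]'
python3 - <<'E'
from h import *
import pickle
s=status.read_state();im=cams.get_image('wrist');im2=cams.get_image('side');print(s['time'],s['finger_gap'],s['position'],s['wrist_force'])
cv2.imwrite('pics/h2.png',im);pickle.dump(s,open('h2.pkl','wb'))
cv2.imwrite('pics/g3.png',np.vstack([cv2.resize(im[100:360],(640,260)),cv2.resize(im2[140:240,230:430],(640,320),interpolation=2)]))
R=np.array(s['tool_rot'])
# predicted cell features
C=np.array([559.4,1.8,0]);t=np.radians(18.7);Q=np.array([[np.cos(t),-np.sin(t),0],[np.sin(t),np.cos(t),0],[0,0,1]])
a=np.radians(np.arange(0,360,30));print('cell corners',proj('wrist',[C+Q@[x,y,30] for x,y in((-65,65),(65,65),(65,-65),(-65,-65))],s).round(0).tolist(),'stubs',proj('wrist',[C+Q@[42,46,88],C+Q@[42,-46,56]],s).round(0).tolist())
E
```

```text
time: 6.8
position: [559.1, 2.6, 119.7]
tool_rot: [[0.947, 0.321, -0.001], [0.321, -0.947, -0.0], [-0.001, -0.0, -1.0]]
wrist_force: [-1.1, -0.1, -4.2]
finger_gap: 66.3
time: 7.47
position: [559.6, 1.2, 50.3]
tool_rot: [[0.948, 0.319, 0.0], [0.319, -0.948, -0.0], [0.0, 0.0, -1.0]]
wrist_force: [0.2, 0.1, -3.0]
finger_gap: 65.8
7.4667 65.77139279922503 [559.60246605   1.20201306  50.34802578] [ 0.18243175  0.11112689 -3.02900339]
cell corners [[186.0, 116.0], [452.0, 115.0], [427.0, 338.0], [211.0, 338.0]] stubs [[446.0, 181.0], [402.0, 343.0]]
```

View pics/g3.png

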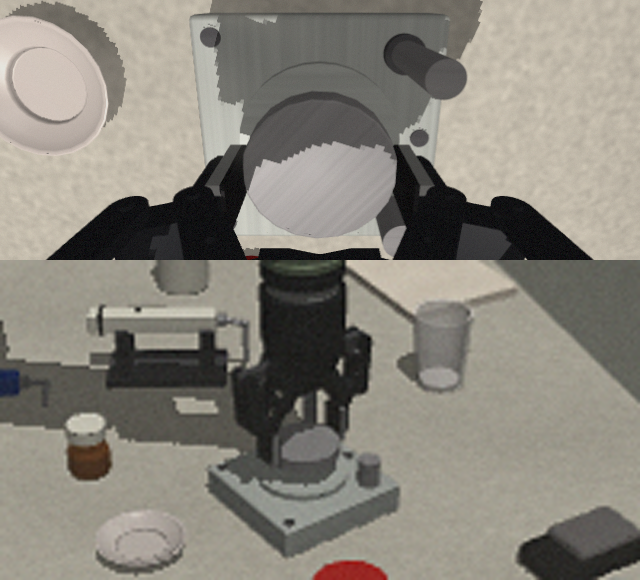

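The disc hovers about 11 mm above the seat. The predicted cell corners and stub tops match the picture to about 2–4 px (1–2 mm), for example the tall stub top at (446,179). I'll check the seat's rear rim (320,162) and the disc's rims numerically.

Run:
```python
from h import *
import pickle
s=pickle.load(open('h2.pkl','rb'));R=np.array(s['tool_rot']);im=cv2.imread('pics/h2.png')
p=s['position']
C=np.array([559.4,1.8,0]);t=np.radians(18.7);Q=np.array([[np.cos(t),-np.sin(t),0],[np.sin(t),np.cos(t),0],[0,0,1]])
print('seat rear rim pred',proj('wrist',[C+Q@[0,42,36]],s))
print('disc pred bottom-rim rear, top rear, top front, L,R',proj('wrist',[p+R@v for v in([0,-34,-4],[0,-34,-18],[0,34,-18],[-34,0,-18],[34,0,-18])],s).round(1).tolist())
v=cv2.cvtColor(im,6).astype(int)
print('col320',v[150:210:1,320].tolist());print(v[325:345,320].tolist())
print('row',v[278,238:256].tolist(),v[278,385:405].tolist())
```

```text
seat rear rim pred [[319.20504717 164.23346659]]
disc pred bottom-rim rear, top rear, top front, L,R [[319.4, 191.2], [319.4, 200.5], [319.3, 341.7], [240.4, 275.9], [398.3, 276.0]]
col320 [106, 105, 103, 103, 105, 105, 103, 102, 102, 103, 100, 88, 76, 94, 106, 105, 107, 107, 110, 107, 110, 109, 108, 105, 103, 101, 102, 101, 104, 101, 102, 105, 102, 104, 100, 103, 103, 106, 107, 106, 108, 88, 61, 57, 61, 58, 65, 62, 64, 71, 86, 91, 88, 86, 84, 84, 87, 87, 87, 91]
[164, 163, 162, 159, 162, 157, 158, 158, 158, 158, 159, 160, 156, 183, 185, 183, 182, 181, 180, 177]
row [20, 21, 14, 8, 19, 29, 81, 83, 84, 85, 85, 85, 80, 94, 150, 184, 184, 186] [160, 158, 156, 154, 152, 150, 148, 151, 150, 151, 124, 13, 15, 21, 15, 12, 16, 11, 8, 10]
```

The disc and seat are both offset by about 1.1 mm in the same direction, so they're concentric to within about 1 mm. Lowering now.

```bash
python3 -m crank '[{"twist":[0,0,0],"offset":[0,0,-5],"fingers":0.5},{"twist":[0,0,0],"offset":[0,0,-10],"fingers":0.5},{"twist":[0,0,0],"offset":[0,0,-14],"fingers":0.5},{"twist":[0,0,0],"offset":[0,0,-16],"fingers":0.5},{"twist":[0,0,0],"offset":[0,0,-17.5],"fingers":0.5},{"twist":[0,0,0],"offset":[0,0,-17.5],"fingers":0.5},{"twist":[0,0,0],"offset":[0,0,-17.5],"fingers":0.5}]'
python3 -m crank '[{"twist":[0,0,0],"offset":[0,0,-0.5],"fingers":0.5},{"twist":[0,0,0],"offset":[0,0,-1],"fingers":0.5},{"twist":[0,0,0],"offset":[0,0,-1],"fingers":0.5}]'
```

```text
time: 8.15
position: [559.6, 1.8, 32.8]
tool_rot: [[0.948, 0.32, 0.0], [0.32, -0.948, 0.0], [0.0, 0.0, -1.0]]
wrist_force: [1.0, -0.5, -2.5]
finger_gap: 65.7
time: 8.4
position: [559.7, 1.8, 32.6]
tool_rot: [[0.948, 0.319, 0.001], [0.319, -0.948, 0.0], [0.001, 0.0, -1.0]]
wrist_force: [-2.2, -0.3, 4.1]
finger_gap: 66.0
```

Contact with the seat is felt (vertical force from −3 to +4 N). Letting go gently and rising.

```bash
python3 -m crank '[{"twist":[0,0,0],"offset":[0,0,0],"fingers":0.8},{"twist":[0,0,0],"offset":[0,0,0],"fingers":0.85},{"twist":[0,0,0],"offset":[0,0,0],"fingers":0.92},{"twist":[0,0,0],"offset":[0,0,0],"fingers":0.92},{"twist":[0,0,0],"offset":[0,0,0],"fingers":0.92},{"twist":[0,0,0],"offset":[0,0,0],"fingers":0.92}]'
python3 -m crank '[{"twist":[0,0,0],"offset":[0,0,5],"fingers":0.92},{"twist":[0,0,0],"offset":[0,0,15],"fingers":0.92},{"twist":[0,0,0],"offset":[0,0,30],"fingers":0.92},{"twist":[0,0,0],"offset":[0,0,60],"fingers":0.92},{"twist":[0,0,0],"offset":[0,0,95],"fingers":1},{"twist":[0,0,0],"offset":[0,0,130],"fingers":1},{"twist":[0,0,0],"offset":[0,0,150],"fingers":1},{"twist":[0,0,0],"offset":[0,20,160],"fingers":1},{"twist":[0,0,0],"offset":[0,20,160],"fingers":1},{"twist":[0,0,0],"offset":[0,20,160],"fingers":1}]'
python3 - <<'E'
from h import *
import pickle
s=status.read_state();im=cams.get_image('wrist');print(s['time'],s['finger_gap'],s['position'],s['wrist_force'])
cv2.imwrite('pics/h3.png',im);pickle.dump(s,open('h3.pkl','wb'))
cv2.imwrite('pics/g4.png',cv2.resize(im[100:270,230:410],None,fx=3.5,fy=3.5,interpolation=cv2.INTER_CUBIC)[:600])
E
```

```text
time: 8.9
position: [559.5, 1.7, 31.8]
tool_rot: [[0.948, 0.319, 0.0], [0.319, -0.948, 0.0], [0.0, 0.0, -1.0]]
wrist_force: [0.3, -0.0, -0.1]
finger_gap: 78.4
time: 9.73
position: [559.6, 22.1, 193.2]
tool_rot: [[0.947, 0.321, 0.002], [0.321, -0.947, -0.0], [0.002, 0.001, -1.0]]
wrist_force: [-0.4, 0.2, 0.0]
finger_gap: 85.4
9.7333 85.43284935900975 [559.58924568  22.11024325 193.1956573 ] [-0.41706881  0.21549358  0.02710796]
```

View pics/g4.png

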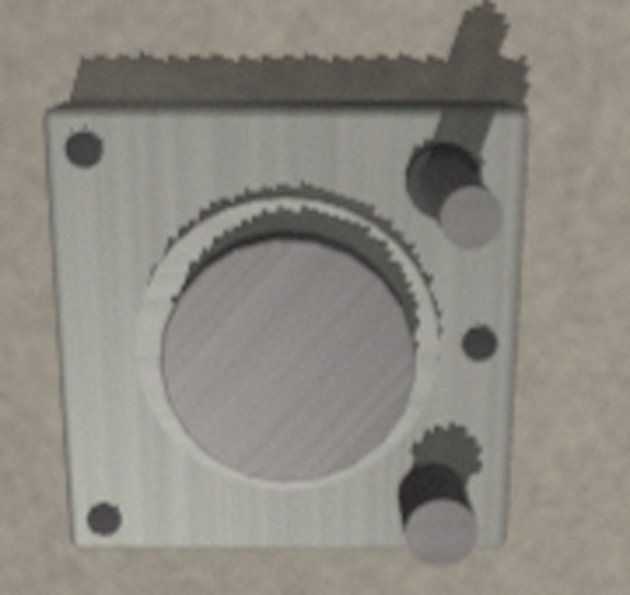

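The disc lies on the seat with an even ledge: seat edges at crop u 137 and 443, disc edges at 161 and 417. I'll quantify this and refine the cell pose.

Run:
```python
from h import *
import pickle
s=pickle.load(open('h3.pkl','rb'))
F=lambda *p:[(230+(a+.5)/3.5-.5,100+(b+.5)/3.5-.5) for a,b in p]
t=np.radians(18.7);Q=np.array([[np.cos(t),-np.sin(t)],[np.sin(t),np.cos(t)]])
def fit(p):
    A=np.c_[2*p,np.ones(len(p))];q=np.linalg.lstsq(A,(p**2).sum(1),rcond=None)[0];return q[:2],np.sqrt(q[2]+q[:2]@q[:2])
D=fit(plane('wrist',F((161,356),(417,358),(290,236),(290,483),(378,447),(200,442)),50,s)[:,:2])
S=fit(plane('wrist',F((137,338),(443,335),(290,183),(292,491),(180,443),(396,441)),36,s)[:,:2])
print('disc',D,'seat',S,'rel in cell',(D[0]-S[0])@Q)
st=plane('wrist',F((471,217)),88,s)[0],plane('wrist',F((441,532)),56,s)[0]
v=st[0]-st[1];y=np.arctan2(-v[0],v[1]);print('stubs',st,'yaw',np.degrees(y),'centre',(st[0]+st[1])[:2]/2-42*np.array([np.cos(y),np.sin(y)]))
P=plane('wrist',F((45,108),(526,108),(506,547),(75,547)),30,s);print(P.round(1).tolist(),P.mean(0))
```

```text
disc (array([559.73068797,   3.17716804]), np.float64(33.675794168852285)) seat (array([558.78470938,   4.39554333]), np.float64(42.80374083614543)) rel in cell [ 0.5054137  -1.45735062]
stubs (array([583.73122294,  59.40320704,  88.        ]), array([613.01129675, -27.3898982 ,  56.        ])) yaw 18.642071668136047 centre [558.57483411   2.58113773]
[[477.8, 43.2, 30.0], [598.3, 84.1, 30.0], [640.1, -36.7, 30.0], [519.2, -77.6, 30.0]] [558.86976534   3.2387145   30.        ]
```

The disc is centred to within about 1.5 mm by measurement and is let go. Next is the wand: move above it, with jaws across the handle.

```bash
python3 -m crank '[{"twist":[0,0,6],"offset":[-8,30,0],"fingers":0.8},{"twist":[0,0,13],"offset":[-16,65,0],"fingers":0.7},{"twist":[0,0,20],"offset":[-25,100,0],"fingers":0.7},{"twist":[0,0,27],"offset":[-35,138,0],"fingers":0.7},{"twist":[0,0,34],"offset":[-45,175,0],"fingers":0.7},{"twist":[0,0,41],"offset":[-54,210,0],"fingers":0.7},{"twist":[0,0,48],"offset":[-62,240,0],"fingers":0.7},{"twist":[0,0,54.4],"offset":[-67,258.7,-10],"fingers":0.7},{"twist":[0,0,54.4],"offset":[-67,258.7,-40],"fingers":0.7},{"twist":[0,0,54.4],"offset":[-67,258.7,-60],"fingers":0.7},{"twist":[0,0,54.4],"offset":[-67,258.7,-70],"fingers":0.7},{"twist":[0,0,54.4],"offset":[-67,258.7,-70],"fingers":0.7}]'
python3 - <<'E'
from h import *
s=status.read_state();im=cams.get_image('wrist');print(s['time'],s['finger_gap'],s['position'])
v=cv2.cvtColor(im,cv2.COLOR_BGR2HSV)[...,2]
R=np.array(s['tool_rot']);m=np.zeros(v.shape,np.uint8);m[60:380,270:370]=v[60:380,270:370]>185
c=max(cv2.findContours(m,0,1)[0],key=cv2.contourArea);p=cv2.boxPoints(cv2.minAreaRect(c))
P=plane('wrist',p,76,s);print(p.round().tolist(),((P-s['position'])@R).round(1).tolist())
cv2.imwrite('pics/h4.png',im)
E
```

```text
time: 10.78
position: [490.7, 279.0, 118.6]
tool_rot: [[0.292, 0.956, -0.006], [0.956, -0.292, -0.004], [-0.005, -0.005, -1.0]]
wrist_force: [0.1, 0.3, 0.1]
finger_gap: 59.7
10.7833 59.67785670862668 [490.6675551  278.99863416 118.63120467]
[[307.0, 227.0], [336.0, 227.0], [336.0, 303.0], [307.0, 303.0]] [[-7.1, 1.6, 42.7], [10.6, 1.5, 42.6], [11.4, 54.9, 42.3], [-7.7, 55.0, 42.4]]
```

View pics/h4.png

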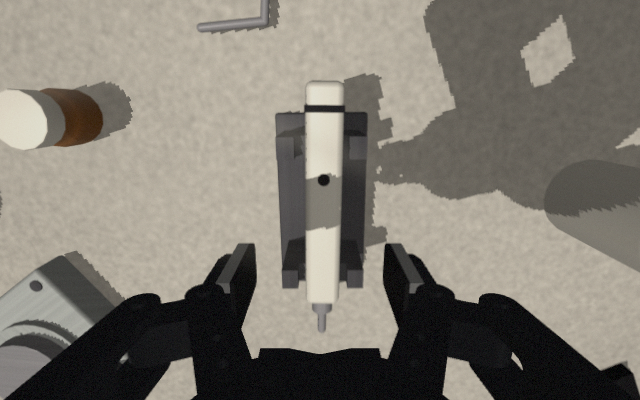

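The fingers straddle the handle. The front of the handle (row 303) is 55 mm ahead of the TCP, so the TCP is over the balance point. I have one picture left, so I'll use numbers from here. Descending to grip.

```bash
python3 -m crank '[{"twist":[0,0,0],"offset":[0,0,-20],"fingers":0.6},{"twist":[0,0,0],"offset":[0,0,-45],"fingers":0.6},{"twist":[0,0,0],"offset":[0,0,-65],"fingers":0.6},{"twist":[0,0,0],"offset":[0,0,-75],"fingers":0.6},{"twist":[0,0,0],"offset":[0,0,-77],"fingers":0.5},{"twist":[0,0,0],"offset":[0,0,-77],"fingers":0.4},{"twist":[0,0,0],"offset":[0,0,-77],"fingers":0.3},{"twist":[0,0,0],"offset":[0,0,-77],"fingers":0.2},{"twist":[0,0,0],"offset":[0,0,-77],"fingers":0.1},{"twist":[0,0,0],"offset":[0,0,-77],"fingers":0.1},{"twist":[0,0,0],"offset":[0,0,-77],"fingers":0.1},{"twist":[0,0,0],"offset":[0,0,-77],"fingers":0.1}]' 45
python3 -c "
from workcell import status;s=status.read_state();print(s['joint_positions'],s['position'],s['moment'])"
```

```text
time: 11.83
position: [493.6, 281.0, 46.5]
tool_rot: [[0.292, 0.956, 0.003], [0.956, -0.292, 0.002], [0.002, 0.003, -1.0]]
wrist_force: [0.8, -0.3, 6.1]
finger_gap: 21.4
[ 4.97344783e-01  4.83941709e-01  1.82543527e+00 -2.06661808e-04
  8.28595338e-01 -7.77169397e-01] [493.61469092 280.99366543  46.47020914] [-0.14200549  0.01053621 -0.01647251]
```

The handle is gripped (gap 21.4 mm). Lift, turn 35.5°, and carry it above seam point 0 with the tip about 80 mm high. Then I'll measure the tip.

```bash
python3 -m crank '[{"twist":[0,0,0],"offset":[0,0,5],"fingers":0.1},{"twist":[0,0,0],"offset":[0,0,15],"fingers":0.1},{"twist":[0,0,0],"offset":[0,0,30],"fingers":0.1},{"twist":[0,0,0],"offset":[0,0,50],"fingers":0.1},{"twist":[0,0,0],"offset":[0,0,70],"fingers":0.1},{"twist":[0,0,0],"offset":[0,0,90],"fingers":0.1},{"twist":[0,0,0],"offset":[0,0,105],"fingers":0.1},{"twist":[0,0,0],"offset":[0,0,110],"fingers":0.1},{"twist":[0,0,0],"offset":[0,0,110],"fingers":0.1}]'
python3 -m crank '[{"twist":[0,0,1],"offset":[0,-10,0],"fingers":0.1},{"twist":[0,0,5],"offset":[-2,-35,0],"fingers":0.1},{"twist":[0,0,9],"offset":[-4,-65,0],"fingers":0.1},{"twist":[0,0,13],"offset":[-6,-95,0],"fingers":0.1},{"twist":[0,0,17],"offset":[-8,-125,0],"fingers":0.1},{"twist":[0,0,22],"offset":[-10,-155,0],"fingers":0.1},{"twist":[0,0,27],"offset":[-11,-185,0],"fingers":0.1},{"twist":[0,0,31],"offset":[-12,-215,0],"fingers":0.1},{"twist":[0,0,34],"offset":[-13,-240,0],"fingers":0.1},{"twist":[0,0,35.5],"offset":[-14,-255,0],"fingers":0.1},{"twist":[0,0,35.5],"offset":[-14.4,-263.6,0],"fingers":0.1},{"twist":[0,0,35.5],"offset":[-14.4,-263.6,0],"fingers":0.1}]'
python3 -m crank '[{"twist":[0,0,0],"offset":[0,0,-20],"fingers":0.1},{"twist":[0,0,0],"offset":[0,0,-40],"fingers":0.1},{"twist":[0,0,0],"offset":[0,0,-40],"fingers":0.1},{"twist":[0,0,0],"offset":[0,0,-40],"fingers":0.1}]'
python3 - <<'E'
from h import *
import pickle
s=status.read_state();a=cams.get_image('side');b=cams.get_image('top');w=cams.get_image('wrist');s2=status.read_state();print(s['time'],s['finger_gap'],s['position'],s2['position'])
for n,i in(('sideT',a),('topT',b),('wristT',w)):cv2.imwrite(f'pics/{n}.png',i)
pickle.dump(s2,open('T.pkl','wb'));R=np.array(s2['tool_rot'])
p=np.array([478.0,16.9,114.8])
for tag,v in(('tip',[0,85,32.8]),('bend',[0,85,-19]),('front',[0,55,-19]),('back',[0,-85,-19])):print(tag,p+R@v,proj('side',p+R@v).round(1),proj('top',p+R@v).round(1),proj('wrist',p+R@v,s2).round(0))
E
```

```text
time: 12.58
position: [493.0, 280.8, 156.6]
tool_rot: [[0.292, 0.956, 0.003], [0.956, -0.292, 0.002], [0.002, 0.002, -1.0]]
wrist_force: [-0.3, 0.5, -1.5]
finger_gap: 21.5
time: 13.58
position: [477.3, 15.6, 154.0]
tool_rot: [[-0.315, 0.949, -0.002], [0.949, 0.315, -0.0], [0.001, -0.002, -1.0]]
wrist_force: [-0.2, 0.0, -2.1]
finger_gap: 21.3
time: 13.92
position: [477.2, 17.7, 114.0]
tool_rot: [[-0.318, 0.948, -0.003], [0.948, 0.318, 0.0], [0.001, -0.003, -1.0]]
wrist_force: [-0.3, 0.2, -0.8]
finger_gap: 21.6
13.9167 21.55917616765696 [477.20103787  17.70483712 113.97480973] [478.89627827  17.40808227 115.77332317]
tip [558.64333842  43.95807328  82.16025982] [[319.8 185.1]] [[301.5 191.7]] [[318. 349.]]
bend [558.54503411  43.94414115 133.96016467] [[319.6 170. ]] [[301.2 189.4]] [[318. 423.]]
front [530.10464881  34.39734654 133.90362365] [[311.1 173. ]] [[304.4 199.5]] [[318. 376.]]
back [397.38285076 -10.15436163 133.63976553] [[269.  188.2]] [[319.7 247.4]] [[318.  60.]]
```

Last picture: the side crop and wrist crop together to check the tip.

Run:
```python
import cv2,numpy as np
a=cv2.imread('pics/sideT.png')[150:225,260:360];w=cv2.imread('pics/wristT.png')[220:400,210:430];b=cv2.imread('pics/topT.png')[165:225,275:355]
r=lambda i,W,H:cv2.resize(i,(W,H),interpolation=cv2.INTER_CUBIC)
cv2.imwrite('pics/tip.png',np.vstack([r(a,400,300),np.zeros((0,400,3),np.uint8),r(b,400,300)]) if 0 else np.hstack([np.vstack([r(a,400,300),r(b,400,300)]),r(w,400,327) if 0 else cv2.copyMakeBorder(r(w,400,327),0,273,0,0,0)]))
```

```text
(no output)
```

View pics/tip.png

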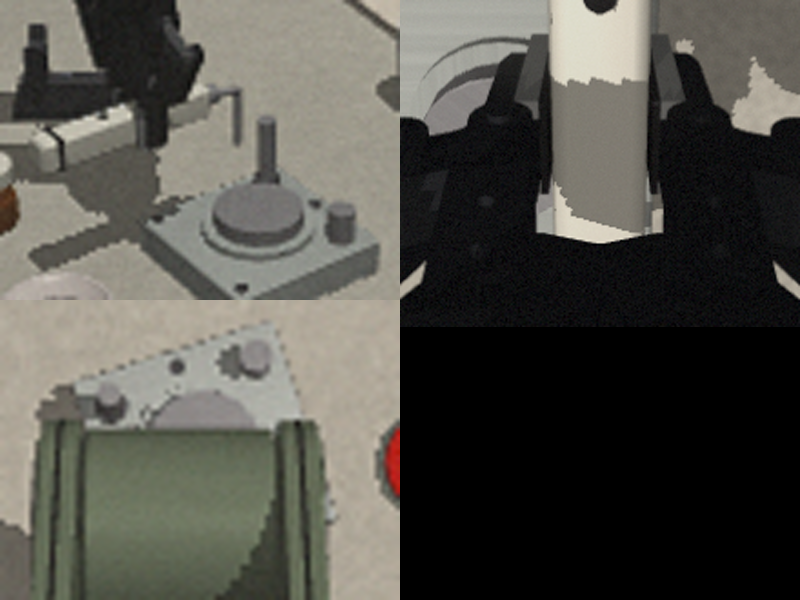

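The side crop (top left) shows the wand level in the gripper, with its tip at (237,146), i.e. side pixel (319.2,186.2), against (319.8,185.1) predicted. I'll check that offset against known stub points in the same picture, and compute the sweep.

Run:
```python
from h import *
C=np.array([559,2.5,0]);t=np.radians(18.6);Q=np.array([[np.cos(t),-np.sin(t),0],[np.sin(t),np.cos(t),0],[0,0,1]])
for v in([42,46,88],[42,-46,56],[0,0,50]):print(v,((proj('side',C+Q@v)-[260,150]+.5)*4-.5).round(1))
print('tip',((proj('side',[558.6,43.9,82.2])-[260,150]+.5)*4-.5).round(1), 'per mm z',(proj('side',[558.6,43.9,72.2])-proj('side',[558.6,43.9,82.2]))*4/10)
im=cv2.cvtColor(cv2.imread('pics/sideT.png'),6);print(im[170:192,316:324])
th=np.radians(np.arange(72,291,3)+18.6);X=41.5*np.c_[np.cos(th),np.sin(th)]
d=X-41.5*np.array([np.cos(np.radians(90.6)),np.sin(np.radians(90.6))])
print('start',d[0].round(1))
for k in range(6):
    print(k,(X[12*k+1:12*k+13]-X[12*k]).round(1).tolist())
```

```text
[42, 46, 88] [[266.7 119.6]]
[42, -46, 56] [[341.1 209.2]]
[0, 0, 50] [[257.6 206.6]]
tip [[240.5 141.7]] per mm z [[0.01123622 1.13302821]]
[[156 155 150 158 152 156 151 158]
 [152 140 131 139 151 153 152 155]
 [127 122 108  95 118 153 151 152]
 [ 83  81  58  52 119 150 156 155]
 [151 165  94  75 116 150 156 154]
 [157 163 101  72 115 152 153 155]
 [150 157 101  71 110 152 153 152]
 [145 158  98  71 110 155 156 153]
 [157 158  96  74 111 152 155 151]
 [152 155  99  74 110 150 150 153]
 [155 156 101  79 110 149 151 155]
 [153 154  99  74 109 150 150 155]
 [156 164 105  73 115 152 156 154]
 [150 156 102  72 113 151 153 152]
 [146 154  96  72 113 147 154 158]
 [150 150 103  77 126 148 155 157]
 [150 149 131 108 146 149 149 157]
 [150 151 157 152 153 154 150 152]
 [151 155 154 154 153 155 154 153]
 [152 156 154 150 148 151 150 150]
 [155 153 155 152 148 154 154 154]
 [150 149 150 152 152 151 152 158]]
start [0. 0.]
0 [[-2.2, -0.1], [-4.3, -0.3], [-6.5, -0.6], [-8.6, -1.0], [-10.7, -1.5], [-12.8, -2.2], [-14.8, -2.9], [-16.8, -3.8], [-18.8, -4.7], [-20.7, -5.8], [-22.5, -6.9], [-24.3, -8
[... 156 characters left out ...]
[-14.2, -18.9], [-14.9, -20.9]]
2 [[-0.6, -2.1], [-1.1, -4.2], [-1.5, -6.3], [-1.7, -8.5], [-1.9, -10.7], [-1.9, -12.8], [-1.8, -15.0], [-1.6, -17.2], [-1.3, -19.3], [-0.9, -21.5], [-0.4, -23.6], [0.3, -25.6]]
3 [[0.7, -2.0], [1.6, -4.0], [2.6, -6.0], [3.6, -7.9], [4.8, -9.7], [6.0, -11.5], [7.4, -13.2], [8.8, -14.9], [10.3, -16.4], [11.9, -17.9], [13.6, -19.3], [15.3, -20.6]]
4 [[1.8, -1.2], [3.7, -2.3], [5.6, -3.3], [7.6, -4.3], [9.6, -5.1], [11.6, -5.8], [13.7, -6.4], [15.8, -6.9], [18.0, -7.2], [20.1, -7.5], [22.3, -7.6], [24.5, -7.7]]
5 [[2.2, 0.1], [4.3, 0.3], [6.5, 0.6], [8.6, 1.0], [10.7, 1.5], [12.8, 2.2], [14.8, 2.9], [16.8, 3.8], [18.8, 4.7], [20.7, 5.8], [22.5, 6.9], [24.3, 8.2]]
```

The tip agrees to about 1 mm in height and about 2 mm along x (a 1 mm correction is enough). Descending beside the tall stub.

```bash
python3 -m crank '[{"twist":[0,0,0],"offset":[1,0.3,-8],"fingers":0.1},{"twist":[0,0,0],"offset":[1,0.3,-18],"fingers":0.1},{"twist":[0,0,0],"offset":[1,0.3,-28],"fingers":0.1},{"twist":[0,0,0],"offset":[1,0.3,-35],"fingers":0.1},{"twist":[0,0,0],"offset":[1,0.3,-39],"fingers":0.1},{"twist":[0,0,0],"offset":[1,0.3,-40],"fingers":0.1},{"twist":[0,0,0],"offset":[1,0.3,-40],"fingers":0.1},{"twist":[0,0,0],"offset":[1,0.3,-40],"fingers":0.1},{"twist":[0,0,0],"offset":[1,0.3,-40],"fingers":0.1}]'
python3 - <<'E'
from h import *
a=cams.get_image('side');s=status.read_state();print(s['position'],s['wrist_force'])
p=s['position'];im=cv2.cvtColor(a,6);cv2.imwrite('pics/sideT2.png',a)
print(proj('side',[559.5,44.3,42]),proj('side',[559.5,44.3,92]));print(im[190:207,315:325])
E
```

```text
time: 14.82
position: [479.4, 17.1, 75.3]
tool_rot: [[-0.318, 0.948, 0.001], [0.948, 0.318, 0.0], [-0.0, 0.001, -1.0]]
wrist_force: [-0.5, 0.2, -1.4]
finger_gap: 21.5
[479.38334975  17.14935893  75.28603026] [-0.61184996  0.04167552 -1.79221123]
[[320.10957474 196.17829916]] [[319.97569484 182.14228869]]
[[152 155 154 160  94  74 124 152 154 105]
 [155 150 154 158 113  77 126 154 157 110]
 [153 156 159 155 108  77 126 159 163 111]
 [157 155 157 156 111  76 120 159 112  55]
 [157 152 153 154 110  78  94 156 109  57]
 [149 148 161 114 101  83 101 122  74  70]
 [111 109 154 101 103 122 118 114 114 118]
 [143 126 121 117 118 115 111 115 111 114]
 [129 113 112 115 116 116 110 114 115 115]
 [114 114 114 118 114 116 112 112 116 118]
 [112 109 117 116 111 116 112 113 116 112]
 [114 111 113 113 114 115 112 118 117 113]
 [112 113 114 115 116 116 112 114 115 119]
 [116 115 112 116 113 113 113 115 116 115]
 [109 115 118 117 114 116 112 118 113 115]
 [ 85 111 114 115 117 110 117 111 116 111]
 [ 55  71 102 115 117 116 112 115 116 118]]
```

The nozzle column is 319.9 against 320.1 predicted, and forces are near zero. Starting the sweep.

```bash
python3 -m crank '[{"twist":[0,0,0],"offset":[-2.2,-0.1,0],"fingers":0.1},{"twist":[0,0,0],"offset":[-4.3,-0.3,0],"fingers":0.1},{"twist":[0,0,0],"offset":[-6.5,-0.6,0],"fingers":0.1},{"twist":[0,0,0],"offset":[-8.6,-1,0],"fingers":0.1},{"twist":[0,0,0],"offset":[-10.7,-1.5,0],"fingers":0.1},{"twist":[0,0,0],"offset":[-12.8,-2.2,0],"fingers":0.1},{"twist":[0,0,0],"offset":[-14.8,-2.9,0],"fingers":0.1},{"twist":[0,0,0],"offset":[-16.8,-3.8,0],"fingers":0.1},{"twist":[0,0,0],"offset":[-18.8,-4.7,0],"fingers":0.1},{"twist":[0,0,0],"offset":[-20.7,-5.8,0],"fingers":0.1},{"twist":[0,0,0],"offset":[-22.5,-6.9,0],"fingers":0.1},{"twist":[0,0,0],"offset":[-24.3,-8.2,0],"fingers":0.1}]'
python3 -m crank '[{"twist":[0,0,0],"offset":[-1.7,-1.3,0],"fingers":0.1},{"twist":[0,0,0],"offset":[-3.3,-2.8,0],"fingers":0.1},{"twist":[0,0,0],"offset":[-4.9,-4.3,0],"fingers":0.1},{"twist":[0,0,0],"offset":[-6.4,-5.9,0],"fingers":0.1},{"twist":[0,0,0],"offset":[-7.8,-7.5,0],"fingers":0.1},{"twist":[0,0,0],"offset":[-9.1,-9.3,0],"fingers":0.1},{"twist":[0,0,0],"offset":[-10.3,-11.1,0],"fingers":0.1},{"twist":[0,0,0],"offset":[-11.4,-12.9,0],"fingers":0.1},{"twist":[0,0,0],"offset":[-12.4,-14.9,0],"fingers":0.1},{"twist":[0,0,0],"offset":[-13.3,-16.8,0],"fingers":0.1},{"twist":[0,0,0],"offset":[-14.2,-18.9,0],"fingers":0.1},{"twist":[0,0,0],"offset":[-14.9,-20.9,0],"fingers":0.1}]'
python3 - <<'E'
from h import *
a=cams.get_image('side');s=status.read_state();print(s['position'],s['wrist_force'])
im=cv2.cvtColor(a,6);cv2.imwrite('pics/sideT3.png',a)
t=np.radians(144+18.6);tip=[559+41.5*np.cos(t),2.5+41.5*np.sin(t),42]
print(tip,proj('side',tip));u,v=proj('side',tip)[0].astype(int);print(im[v-10:v+6,u-5:u+6])
E
```

```text
time: 15.87
position: [454.5, 8.9, 74.8]
tool_rot: [[-0.318, 0.948, -0.0], [0.948, 0.318, 0.0], [0.0, -0.0, -1.0]]
wrist_force: [0.5, -0.1, -1.9]
finger_gap: 21.3
time: 16.87
position: [439.7, -12.2, 74.8]
tool_rot: [[-0.318, 0.948, -0.0], [0.948, 0.318, 0.0], [0.0, -0.0, -1.0]]
wrist_force: [0.6, 0.0, -1.8]
finger_gap: 21.3
[439.58205187 -12.38676053  74.83305089] [ 0.6138422   0.10116296 -0.54318558]
[np.float64(519.3990263665745), np.float64(14.91019287862761), 42] [[310.06935974 203.52748641]]
[[ 77 151 161 159 101  75 124 150 152 151 161]
 [155 162 156 164  96  73 123 149 156 153 155]
 [159 162 158 155  96  73 123 149 153 154 148]
 [157 154 152 155  96  73 128 155 157 158 108]
 [148 156 156 161  91  77 128 158 150 159 140]
 [153 154 158 164  97  77  95 137 144 135 131]
 [150 150 151 147 117  79  95 142 147 122 111]
 [108 144 144 144 105  77  97 137 137 114 117]
 [146 143 139 146 103  77  95 143 120 114 111]
 [100  81  84  74  95  77 100 142 108 110 113]
 [ 79 138 150  92  65  71 102 141  92 109 116]
 [145 143 144  91  70  83 125 151  71  79 109]
 [145 147 143 143  86 120 144 150  80  48  88]
 [141 146 145 144  88  94 137 149 107  55  56]
 [145 144 144 143 145 114 137 146 157  74  60]
 [146 144 144 143 146  90  93 145 148 111  74]]
```

The tip column is 309.8 against 310.1 predicted, ending near row 204, clear of the rim. On with the rest of the sweep.

```bash
python3 -m crank '[{"twist":[0,0,0],"offset":[-0.6,-2.1,0],"fingers":0.1},{"twist":[0,0,0],"offset":[-1.1,-4.2,0],"fingers":0.1},{"twist":[0,0,0],"offset":[-1.5,-6.3,0],"fingers":0.1},{"twist":[0,0,0],"offset":[-1.7,-8.5,0],"fingers":0.1},{"twist":[0,0,0],"offset":[-1.9,-10.7,0],"fingers":0.1},{"twist":[0,0,0],"offset":[-1.9,-12.8,0],"fingers":0.1},{"twist":[0,0,0],"offset":[-1.8,-15,0],"fingers":0.1},{"twist":[0,0,0],"offset":[-1.6,-17.2,0],"fingers":0.1},{"twist":[0,0,0],"offset":[-1.3,-19.3,0],"fingers":0.1},{"twist":[0,0,0],"offset":[-0.9,-21.5,0],"fingers":0.1},{"twist":[0,0,0],"offset":[-0.4,-23.6,0],"fingers":0.1},{"twist":[0,0,0],"offset":[0.3,-25.6,0],"fingers":0.1}]'
python3 -m crank '[{"twist":[0,0,0],"offset":[0.7,-2,0],"fingers":0.1},{"twist":[0,0,0],"offset":[1.6,-4,0],"fingers":0.1},{"twist":[0,0,0],"offset":[2.6,-6,0],"fingers":0.1},{"twist":[0,0,0],"offset":[3.6,-7.9,0],"fingers":0.1},{"twist":[0,0,0],"offset":[4.8,-9.7,0],"fingers":0.1},{"twist":[0,0,0],"offset":[6,-11.5,0],"fingers":0.1},{"twist":[0,0,0],"offset":[7.4,-13.2,0],"fingers":0.1},{"twist":[0,0,0],"offset":[8.8,-14.9,0],"fingers":0.1},{"twist":[0,0,0],"offset":[10.3,-16.4,0],"fingers":0.1},{"twist":[0,0,0],"offset":[11.9,-17.9,0],"fingers":0.1},{"twist":[0,0,0],"offset":[13.6,-19.3,0],"fingers":0.1},{"twist":[0,0,0],"offset":[15.3,-20.6,0],"fingers":0.1}]'
python3 - <<'E'
from h import *
a=cams.get_image('side');s=status.read_state();print(s['position'],s['wrist_force'])
im=cv2.cvtColor(a,6);cv2.imwrite('pics/sideT4.png',a)
t=np.radians(216+18.6);tip=[559+41.5*np.cos(t),2.5+41.5*np.sin(t),42]
print(tip,proj('side',tip));u,v=proj('side',tip)[0].astype(int);print(im[v-6:v+6,u-5:u+6])
E
```

```text
time: 17.92
position: [440.2, -37.8, 74.8]
tool_rot: [[-0.318, 0.948, -0.0], [0.948, 0.318, 0.0], [0.0, -0.0, -1.0]]
wrist_force: [-0.6, -0.1, -1.7]
finger_gap: 21.4
time: 18.92
position: [455.6, -58.3, 74.8]
tool_rot: [[-0.318, 0.948, -0.0], [0.948, 0.318, 0.0], [0.0, 0.0, -1.0]]
wrist_force: [0.8, 0.4, -0.6]
finger_gap: 21.2
[456.08765016 -58.46752832  74.87001921] [ 0.58164234 -0.05470772 -1.85446439]
[np.float64(534.9598313477788), np.float64(-31.327803522735003), 42] [[319.57239368 211.15575368]]
[[ 48  86 113  74  59  68  73 113 117 118 120]
 [ 63  55  47  59  63  73  75 115 121 120 117]
 [ 82  51  53  64  51  72  78 109 118 116 114]
 [105  57  55  66  51  70  78  72  74  71  89]
 [ 91  77  71  67  56  71  83  69  76  75  76]
 [123 148 159 117  70  70  82  75  77  75  75]
 [101 142 150 147 101  71  90  98  94  86  83]
 [ 85  72  87 125 148  91  77 141 155 150 149]
 [134 104  86  86  85 105 103 113 132 131 133]
 [152 152 151 139 114  98  97  88  89  90  90]
 [151 152 151 152 152 150 152 141 140 125 122]
 [148 148 150 149 152 148 146 147 153 157 148]]
```

```bash
python3 -m crank '[{"twist":[0,0,0],"offset":[1.8,-1.2,0],"fingers":0.1},{"twist":[0,0,0],"offset":[3.7,-2.3,0],"fingers":0.1},{"twist":[0,0,0],"offset":[5.6,-3.3,0],"fingers":0.1},{"twist":[0,0,0],"offset":[7.6,-4.3,0],"fingers":0.1},{"twist":[0,0,0],"offset":[9.6,-5.1,0],"fingers":0.1},{"twist":[0,0,0],"offset":[11.6,-5.8,0],"fingers":0.1},{"twist":[0,0,0],"offset":[13.7,-6.4,0],"fingers":0.1},{"twist":[0,0,0],"offset":[15.8,-6.9,0],"fingers":0.1},{"twist":[0,0,0],"offset":[18,-7.2,0],"fingers":0.1},{"twist":[0,0,0],"offset":[20.1,-7.5,0],"fingers":0.1},{"twist":[0,0,0],"offset":[22.3,-7.6,0],"fingers":0.1},{"twist":[0,0,0],"offset":[24.5,-7.7,0],"fingers":0.1}]'
python3 -m crank '[{"twist":[0,0,0],"offset":[2.2,0.1,0],"fingers":0.1},{"twist":[0,0,0],"offset":[4.3,0.3,0],"fingers":0.1},{"twist":[0,0,0],"offset":[6.5,0.6,0],"fingers":0.1},{"twist":[0,0,0],"offset":[8.6,1,0],"fingers":0.1},{"twist":[0,0,0],"offset":[10.7,1.5,0],"fingers":0.1},{"twist":[0,0,0],"offset":[12.8,2.2,0],"fingers":0.1},{"twist":[0,0,0],"offset":[14.8,2.9,0],"fingers":0.1},{"twist":[0,0,0],"offset":[16.8,3.8,0],"fingers":0.1},{"twist":[0,0,0],"offset":[18.8,4.7,0],"fingers":0.1},{"twist":[0,0,0],"offset":[20.7,5.8,0],"fingers":0.1},{"twist":[0,0,0],"offset":[22.5,6.9,0],"fingers":0.1},{"twist":[0,0,0],"offset":[22.5,6.9,0],"fingers":0.1}]'
python3 -m crank '[{"twist":[0,0,0],"offset":[0,0,0],"fingers":0.1},{"twist":[0,0,0],"offset":[0,0,0],"fingers":0.1},{"twist":[0,0,0],"offset":[0,0,0],"fingers":0.1}]'
python3 - <<'E'
from h import *
a=cams.get_image('side');s=status.read_state();print(s['position'],s['wrist_force'])
im=cv2.cvtColor(a,6);cv2.imwrite('pics/sideT5.png',a)
t=np.radians(285+18.6);tip=[559+41.5*np.cos(t),2.5+41.5*np.sin(t),42]
print(tip,proj('side',tip));u,v=proj('side',tip)[0].astype(int);print(im[v-6:v+6,u-5:u+6])
E
```

```text
time: 19.97
position: [480.1, -65.8, 74.8]
tool_rot: [[-0.318, 0.948, -0.0], [0.948, 0.318, 0.0], [0.0, -0.0, -1.0]]
wrist_force: [1.5, -0.2, -0.8]
finger_gap: 21.3
time: 20.97
position: [502.9, -58.8, 74.9]
tool_rot: [[-0.318, 0.948, 0.0], [0.948, 0.318, 0.0], [-0.0, 0.0, -1.0]]
wrist_force: [-0.6, 0.1, -2.1]
finger_gap: 21.2
time: 21.22
position: [502.3, -58.9, 74.8]
tool_rot: [[-0.318, 0.948, -0.0], [0.948, 0.318, 0.0], [0.0, -0.0, -1.0]]
wrist_force: [-0.4, -0.0, -1.5]
finger_gap: 21.4
[502.29454924 -58.97468502  74.81828611] [-0.66443459 -1.47410648 -0.49532191]
[np.float64(581.9657492935988), np.float64(-32.06623148946911), 42] [[335.08240699 208.51618065]]
[[123 116 117 121  90  75 106 152 128 115 142]
 [115  73  69  62  56  71 100 143 149 150 149]
 [ 66  68 116  81  59  72 103 145 147 151 151]
 [123 125 120 119  66  72 104 148 149 146 148]
 [121 121 106  80  58  76 105 143 150 145 153]
 [ 96  75  73  73  60  76 106 145 132 142 148]
 [ 73  77  71  72  60  74 107 126 125 143 151]
 [ 69  79  79 111  84  75 129  93 138 144 147]
 [ 85 109 147 154  95 113  97 115 144 147 145]
 [151 149 148 149 123  98 115 144 153 149 146]
 [144 123 111  95  92 118 143 151 148 150 142]
 [ 75  84  95 115 149 149 150 151 147 149 147]]
```

The sweep ended beside the short stub, with the tip where predicted and no forces. Lifting and returning to the rest.

```bash
python3 -m crank '[{"twist":[0,0,0],"offset":[0,0,5],"fingers":0.1},{"twist":[0,0,0],"offset":[0,0,18],"fingers":0.1},{"twist":[0,0,0],"offset":[0,0,35],"fingers":0.1},{"twist":[0,0,0],"offset":[0,0,55],"fingers":0.1},{"twist":[0,0,0],"offset":[0,0,72],"fingers":0.1},{"twist":[0,0,0],"offset":[0,0,80],"fingers":0.1},{"twist":[0,0,0],"offset":[0,0,80],"fingers":0.1},{"twist":[0,0,0],"offset":[0,0,80],"fingers":0.1}]'
python3 -m crank '[{"twist":[0,0,0],"offset":[0,10,0],"fingers":0.1},{"twist":[0,0,-2],"offset":[-1,35,0],"fingers":0.1},{"twist":[0,0,-5],"offset":[-2,70,0],"fingers":0.1},{"twist":[0,0,-10],"offset":[-3,105,0],"fingers":0.1},{"twist":[0,0,-14],"offset":[-4,140,0],"fingers":0.1},{"twist":[0,0,-18],"offset":[-5,175,0],"fingers":0.1},{"twist":[0,0,-22],"offset":[-6,210,0],"fingers":0.1},{"twist":[0,0,-26],"offset":[-7,245,0],"fingers":0.1},{"twist":[0,0,-30],"offset":[-8,278,0],"fingers":0.1},{"twist":[0,0,-33],"offset":[-9,308,0],"fingers":0.1},{"twist":[0,0,-35.5],"offset":[-10,330,0],"fingers":0.1},{"twist":[0,0,-35.5],"offset":[-10,339.4,0],"fingers":0.1}]'
python3 -m crank '[{"twist":[0,0,0],"offset":[0,0,0],"fingers":0.1},{"twist":[0,0,0],"offset":[0,0,0],"fingers":0.1},{"twist":[0,0,0],"offset":[0,0,-20],"fingers":0.1},{"twist":[0,0,0],"offset":[0,0,-40],"fingers":0.1},{"twist":[0,0,0],"offset":[0,0,-60],"fingers":0.1},{"twist":[0,0,0],"offset":[0,0,-75],"fingers":0.1},{"twist":[0,0,0],"offset":[0,0,-87],"fingers":0.1},{"twist":[0,0,0],"offset":[0,0,-95],"fingers":0.1},{"twist":[0,0,0],"offset":[0,0,-95],"fingers":0.1},{"twist":[0,0,0],"offset":[0,0,-95],"fingers":0.1}]'
```

```text
time: 21.93
position: [502.2, -58.9, 154.8]
tool_rot: [[-0.318, 0.948, 0.0], [0.948, 0.318, 0.0], [-0.0, 0.0, -1.0]]
wrist_force: [0.3, -0.3, -1.6]
finger_gap: 21.6
time: 22.93
position: [491.0, 283.7, 153.3]
tool_rot: [[0.29, 0.957, -0.002], [0.957, -0.29, 0.0], [-0.001, -0.002, -1.0]]
wrist_force: [0.3, 0.5, -2.0]
finger_gap: 21.3
time: 23.77
position: [492.5, 279.6, 59.8]
tool_rot: [[0.293, 0.956, -0.0], [0.956, -0.293, -0.0], [-0.0, -0.0, -1.0]]
wrist_force: [0.7, 0.5, 0.0]
finger_gap: 21.3
```

```bash
python3 -m crank '[{"twist":[0,0,0],"offset":[0,0,-4],"fingers":0.1},{"twist":[0,0,0],"offset":[0,0,-8],"fingers":0.1},{"twist":[0,0,0],"offset":[0,0,-11],"fingers":0.1},{"twist":[0,0,0],"offset":[0,0,-13],"fingers":0.1},{"twist":[0,0,0],"offset":[0,0,-14.5],"fingers":0.1},{"twist":[0,0,0],"offset":[0,0,-14.5],"fingers":0.1},{"twist":[0,0,0],"offset":[0,0,-14.5],"fingers":0.1}]'
```

```text
time: 24.35
position: [492.3, 280.5, 46.5]
tool_rot: [[0.292, 0.957, 0.0], [0.957, -0.292, 0.0], [0.0, 0.0, -1.0]]
wrist_force: [-2.5, -1.5, 5.7]
finger_gap: 21.3
```

The wand touches the forks (about 6 N). Releasing, rising and checking.

```bash
python3 -m crank '[{"twist":[0,0,0],"offset":[0,0,0],"fingers":0.35},{"twist":[0,0,0],"offset":[0,0,0],"fingers":0.45},{"twist":[0,0,0],"offset":[0,0,0],"fingers":0.6},{"twist":[0,0,0],"offset":[0,0,0],"fingers":0.7},{"twist":[0,0,0],"offset":[0,0,0],"fingers":0.7},{"twist":[0,0,0],"offset":[0,0,0],"fingers":0.7}]'
python3 -m crank '[{"twist":[0,0,0],"offset":[0,0,8],"fingers":0.7},{"twist":[0,0,0],"offset":[0,0,25],"fingers":0.7},{"twist":[0,0,0],"offset":[0,0,50],"fingers":0.7},{"twist":[0,0,0],"offset":[0,0,85],"fingers":0.8},{"twist":[0,0,0],"offset":[0,0,120],"fingers":0.9},{"twist":[0,0,0],"offset":[0,0,155],"fingers":1},{"twist":[0,0,0],"offset":[0,0,180],"fingers":1},{"twist":[0,0,0],"offset":[0,0,186],"fingers":1},{"twist":[0,0,0],"offset":[0,0,186],"fingers":1},{"twist":[0,0,0],"offset":[0,0,186],"fingers":1},{"twist":[0,0,0],"offset":[0,0,186],"fingers":1}]'
python3 - <<'E'
from h import *
import pickle
s=status.read_state();w=cams.get_image('wrist');a=cams.get_image('side');b=cams.get_image('top');print(s['time'],s['position'],s['wrist_force'])
for n,i in(('sideF',a),('topF',b),('wristF',w)):cv2.imwrite(f'pics/{n}.png',i)
g=cv2.cvtColor(w,cv2.COLOR_BGR2HSV)
m=np.zeros(w.shape[:2],np.uint8);m[90:260,280:360]=g[90:260,280:360,2]>185;m=cv2.morphologyEx(m,cv2.MORPH_CLOSE,np.ones((9,3)))
c=max(cv2.findContours(m,0,1)[0],key=cv2.contourArea);p=cv2.boxPoints(cv2.minAreaRect(c));P=plane('wrist',p,76,s)
d=P[np.argsort(p[:,1])];bk=d[:2].mean(0);f=d[2:].mean(0);u=(f-bk)/np.linalg.norm(f-bk)
print('wand len',np.linalg.norm(f-bk),'yaw',np.degrees(np.arctan2(u[1],u[0])),'origin',(bk+f)/2+15*u)
a0=cv2.imread('pics/side0.png')
for n,i,j in(('side',a0,a),('top',cv2.imread('pics/top0.png'),b)):
    D=cv2.absdiff(cv2.GaussianBlur(i,(3,3),0),cv2.GaussianBlur(j,(3,3),0)).max(2)
    # change per object window
    pts=dict(dish=(396,-26,8),jar=(375,113,28),small=(407,-276,15),big0=(508,-274,15),red=(553,-144,7),seat=(559,2.5,45),wand=(492,280,60),tip=(574,256,20))
    print(n,{k:round(float(D[int(v)-5:int(v)+6,int(u)-5:int(u)+6].mean()),1) for k,X in pts.items() for u,v in proj(n,X)})
dd=circ(w,50,(60,220,175,330),s,100) if 0 else None
E
```

```text
time: 24.85
position: [492.4, 280.5, 45.2]
tool_rot: [[0.292, 0.956, -0.0], [0.956, -0.292, 0.0], [0.0, -0.0, -1.0]]
wrist_force: [-0.3, 0.4, 0.4]
finger_gap: 59.7
time: 25.77
position: [491.5, 280.0, 229.6]
tool_rot: [[0.292, 0.956, -0.003], [0.956, -0.292, -0.002], [-0.002, -0.002, -1.0]]
wrist_force: [-0.1, -0.8, 0.1]
finger_gap: 85.4
25.7667 [491.48910635 279.95149946 229.56832419] [-0.12012014 -0.75618757  0.13950789]
wand len 133.44346803637308 yaw -16.911359961133364 origin [491.27023704 280.2214698   76.        ]
side {'dish': 3.7, 'jar': 2.7, 'small': 3.4, 'big0': 71.4, 'red': 3.2, 'seat': 27.7, 'wand': 6.8, 'tip': 6.2}
top {'dish': 13.6, 'jar': 13.7, 'small': 11.3, 'big0': 101.3, 'red': 12.6, 'seat': 22.7, 'wand': 86.2, 'tip': 12.6}
```

The wand is back home to within about 1 mm and 0.1°, and the side view shows the bystanders unchanged. Last check: look at the disc from the same pose as after placing, and compare.

```bash
python3 -m crank '[{"twist":[0,0,-6],"offset":[8,-30,0],"fingers":1},{"twist":[0,0,-13],"offset":[16,-65,0],"fingers":1},{"twist":[0,0,-20],"offset":[25,-100,0],"fingers":1},{"twist":[0,0,-27],"offset":[35,-138,0],"fingers":1},{"twist":[0,0,-34],"offset":[45,-175,0],"fingers":1},{"twist":[0,0,-41],"offset":[54,-210,-10],"fingers":1},{"twist":[0,0,-48],"offset":[62,-240,-25],"fingers":1},{"twist":[0,0,-54.4],"offset":[67,-258.7,-39.5],"fingers":1},{"twist":[0,0,-54.4],"offset":[67,-258.7,-39.5],"fingers":1},{"twist":[0,0,-54.4],"offset":[67,-258.7,-39.5],"fingers":1},{"twist":[0,0,-54.4],"offset":[67,-258.7,-39.5],"fingers":1},{"twist":[0,0,-54.4],"offset":[67,-258.7,-39.5],"fingers":1}]'
python3 - <<'E'
from h import *
w=cams.get_image('wrist');o=cv2.imread('pics/h3.png');cv2.imwrite('pics/wF2.png',w)
G=lambda i:cv2.cvtColor(i,6).astype(np.float32)
def sh(x0,y0,x1,y1):
    r,k=G(w)[y0:y1,x0:x1],G(o)[y0:y1,x0:x1];return cv2.phaseCorrelate(k,r,cv2.createHanningWindow((x1-x0,y1-y0),5))
print('cell corner shift',sh(235,120,300,160),'stub',sh(340,140,385,180),'disc',sh(270,160,355,245),'mean diff disc',abs(G(w)-G(o))[160:245,270:355].mean())
E
```

```text
time: 26.92
position: [559.6, 22.9, 192.4]
tool_rot: [[0.947, 0.322, 0.001], [0.322, -0.947, 0.0], [0.001, -0.0, -1.0]]
wrist_force: [-0.8, -0.4, -0.1]
finger_gap: 85.1
cell corner shift ((0.3213577615088994, 0.644059877966253), 1.0200250446796417) stub ((0.9909370954162355, 1.1602016787853486), 0.9561990801493326) disc ((0.25259034339309494, 1.1701788167780833), 0.9915824592260667) mean diff disc 5.415917
```

The disc hasn't moved relative to the cell (under 0.6 px). Signing off.

```bash
python3 -m crank '[{"twist":[0,0,0],"offset":[0,0,30],"fingers":1},{"twist":[0,0,0],"offset":[0,0,30],"fingers":1},{"twist":[0,0,0],"offset":[0,0,30],"fingers":1}]'; python3 -c "
from workcell import workorder;print(workorder.sign_off())"
```

```text
time: 27.22
position: [560.5, 22.8, 224.0]
tool_rot: [[0.947, 0.321, 0.005], [0.321, -0.947, 0.0], [0.005, 0.001, -1.0]]
wrist_force: [1.3, 0.3, -0.1]
finger_gap: 85.6
the job is handed in; nothing more can be done
None
```

I laid the larger disc on the seat and let go once it touched. I then took the white wand by its handle and guided its tip round the seam at about 26 mm/s, from the tall stub to the short one. Finally I laid the wand back on its rest, nozzle down. The job was handed in at about 27 s; sign-off gives no verdict.

**Disc:** After release it measured about 1.5 mm from the seat's centre. A shot from the same viewpoint after the sweep showed it moved less than about 0.6 px relative to the cell.

**Seam sweep:** The side camera put the tip within about 1 px (about 2.5 mm) of where I expected it, at the four points I checked along the sweep. Wrist force readings stayed at about 2 N or less, so there was no sign of contact.

**Wand:** It lies about 1 mm and under 0.1° from where it started. The fingers are open and well clear.

**Bystanders:** The dish, jar, small disc and red disc look unchanged in the side view. I didn't check the beaker, bottle, mouse, brush and can again, but the arm did not go near them.

**Disagreements:** The top camera put the cell about 4 mm and the disc about 2 mm off in x from the wrist camera. I used the wrist camera, and close-up views agreed with it.

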